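Set the washed filter bowls mouth down on the drying posts that fit them

TASK

Two washed filter bowls, a wide one and a narrow one, lie on the bench and must drain: set each of them mouth down, straight and fully down, on a free post of the drip tray that matches it, the wide bowl on a thick post and the narrow one on a thin post. Lower them on to the posts and do not drop them. Leave the two bowls that are already drying where they are, and do not push the dial gauge or the jar about.

Things in the scene. Friction and masses are not known exactly. Their poses are not given: they have to be found in the camera images.
- wide_bowl: Washed wide plain metal filter bowl, loose, 58 mm outside diameter, 92 mm long, 160 g +-20%. Origin: centre of its closed end; own z runs along the axis to the open mouth. z = 0 to 26 mm: eight-sided collar, 58 mm across flats; a drain valve sticks out 12 mm behind z = 0. Starts lying on a collar flat (two flats upright at the sides), axis level 29 mm up, mouth roughly to the robot's right
- wide_bowl_mouth (a point): Centre of the wide bowl's mouth, in the plane of its rim, 92 mm from the bowl's origin. Bore 51 mm in diameter, 66 mm deep; outside by the mouth slightly thinner than the collar
- narrow_bowl: Washed narrow plain metal filter bowl, loose, 42 mm outside diameter, 92 mm long, 120 g +-20%. Origin: centre of its closed end; own z runs along the axis to the open mouth. z = 0 to 26 mm: eight-sided collar, 42 mm across flats; a drain valve sticks out 12 mm behind z = 0. Starts lying on a collar flat (two flats upright at the sides), axis level 21 mm up, mouth roughly to the robot's right
- narrow_bowl_mouth (a point): Centre of the narrow bowl's mouth, in the plane of its rim, 92 mm from the bowl's origin. Bore 35 mm in diameter, 66 mm deep; outside by the mouth slightly thinner than the collar
- thick_post_a: One of two thick nylon posts, 46 mm in diameter, fixed, upright, tip rounded. Origin: centre of the underside of its round foot (72 mm wide, 6 mm thick), 9 mm over the worktop; z up; foot's top, on which a bowl's rim stands when fully down, at z = 6 mm, tip at 62 mm. At the start one thick post carries a drying bowl, the other is free
- thick_post_b: The other thick post, same size and origin as thick_post_a
- thin_post_a: One of two thin nylon posts, 30 mm in diameter, fixed, upright, tip rounded. Origin: centre of the underside of its round foot (72 mm wide, 6 mm thick), 9 mm over the worktop; z up; foot's top, on which a bowl's rim stands when fully down, at z = 6 mm, tip at 62 mm. At the start one thin post carries a drying bowl, the other is free
- thin_post_b: The other thin post, same size and origin as thin_post_a
- mic_crate: Fixed wooden crate full of pliers and screwdrivers at the back of the worktop, 290 x 330 mm (own x, y), walls 165 mm high, its tools stick up to 260 mm over the worktop; origin: centre of its underside; z up. (Above the back of the worktop, from 0.69 m ahead of the robot, hangs a wall shelf, 0.71 m up)
- drying_wide_bowl: A second wide bowl, the same shape and size as wide_bowl, loose, already mouth down on one of the thick posts (own z points down; origin at its upper, closed end, 107 mm over the worktop; valve up to 119 mm)
- drying_narrow_bowl: A second narrow bowl, the same shape and size as narrow_bowl, loose, already mouth down on one of the thin posts (own z points down; origin at its upper, closed end, 107 mm over the worktop; valve up to 119 mm)
- drip_tray: Fixed square steel drip tray, 250 x 250 mm, lip 27 mm over the worktop; origin: its centre, on the worktop; the four posts stand at x, y = +-55 mm in its frame, in any order
- dial_gauge: Bystander: dial gauge lying on the worktop, 102 x 57 x 21 mm (own x, y, z), loose; origin: centre of its underside
- dye_jar: Bystander: small amber jar with a white cap, 51 mm in diameter, 65 mm tall, loose; origin: centre of its underside

How it is judged (in metres and radians):
At the end, for the whole second after the job is handed in: Wide bowl mouth down on a thick post, narrow bowl on a thin post, at rest: rim within 3 mm of the foot's top, both ends within 8 mm of the post's centre line; drying bowls within 10 mm, gauge and jar within 20 mm of where they were (((horizontal distance between each of wide_bowl_mouth, wide_bowl and thick_post_a below 0.008 m and z of wide_bowl_mouth in the frame of thick_post_a between 0.003 and 0.0085 m and z of wide_bowl in the frame of thick_post_a above 0.093 m) or (horizontal distance between each of wide_bowl_mouth, wide_bowl and thick_post_b below 0.008 m and z of wide_bowl_mouth in the frame of thick_post_b between 0.003 and 0.0085 m and z of wide_bowl in the frame of thick_post_b above 0.093 m)) and ((horizontal distance between each of narrow_bowl_mouth, narrow_bowl and thin_post_a below 0.008 m and z of narrow_bowl_mouth in the frame of thin_post_a between 0.003 and 0.0085 m and z of narrow_bowl in the frame of thin_post_a above 0.093 m) or (horizontal distance between each of narrow_bowl_mouth, narrow_bowl and thin_post_b below 0.008 m and z of narrow_bowl_mouth in the frame of thin_post_b between 0.003 and 0.0085 m and z of narrow_bowl in the frame of thin_post_b above 0.093 m)) and linear speed of each of wide_bowl, narrow_bowl, drying_wide_bowl, drying_narrow_bowl below 0.02 m/s and distance of each of drying_wide_bowl, drying_narrow_bowl from where it was at the start of the episode below 0.01 m and distance of each of dial_gauge, dye_jar from where it was at the start of the episode below 0.02 m); the robot touches nothing.
It fails at once if the dial gauge or the jar is pushed more than 20 mm from its place or knocked over (distance of any of dial_gauge, dye_jar from where it was at the start of the episode above 0.02 m or angle between dye_jar's own z axis and vertical above 0.35 rad).
It fails at once if a bowl that was already drying is moved by more than 10 mm (distance of any of drying_wide_bowl, drying_narrow_bowl from where it was at the start of the episode above 0.01 m).
It fails at once if the wide bowl is dropped (faster than 0.45 m/s with no finger on it) (linear speed of wide_bowl above 0.45 m/s and contact force between wide_bowl and the fingers below 0.05 N).
It fails at once if the narrow bowl is dropped (faster than 0.45 m/s with no finger on it) (linear speed of narrow_bowl above 0.45 m/s and contact force between narrow_bowl and the fingers below 0.05 N).
It also fails if it takes over 67 s, if anything falls off the work surface, if the arm or the gripper's body presses on something with over 40 N, if the wrist force passes 120 N, or if a joint passes its speed limit or range.

ROBOT

A 6-joint arm with a two-finger parallel gripper is mounted at the origin on a cart in front of the work surface, level with it; the furniture and walls round the work are solid. World frame = base frame: x ahead of the robot, y to its left, z up, the work surface at z = 0. Lengths are in mm, angles in rad, forces in N, time in s.
With the tool pointing down it reaches from about 300 to 775 mm from the base axis. Payload 14.6 kg.
Tool frame: the origin (TCP) lies midway between the tips of the shut fingers; the grasp point (between the pads) lies behind it (manip.grip_depth is the z of the grasp point in the tool frame, in mm); z points along the fingers, y is the line along which they close (so a half turn about z gives the same grasp; the last joint's range is limited). The gripper opens to 94 mm and grips with 3 to 60 N. Pads are 16 mm wide; open, the fingers measure 119 mm over their backs; the gripper's body (75 mm by 177 mm) begins 78 mm behind the grasp point.
Start: joints at [1.112, 0.3, 1.521, -0, 1.321, -0.067], TCP at [210.015, 508.314, 205.446] pointing down, gripper open.
Joint ranges: [-3.03, 3.03], [-0.79, 2.21], [0.23, 2.52], [-1.04, 4.18], [0, 3.07], [-2.55, 2.55]. Speed limits (rad/s): [2.22, 2.22, 2.57, 3.14, 3.14, 3.14].

INTERFACE

Orientations are given as [roll, pitch, yaw] about the fixed x, y, z axes, in that order (R = Rz(yaw) Ry(pitch) Rx(roll)).
In Python, from cell import manip, eyes, ticket gives the robot as it stands (manip), with the cameras (eyes) and the job (ticket).
- The arm moves only by the shell command python3 nudge.py [OPENING] [FORCE], which reads ROWS from standard input. ROWS is a JSON list that holds a single list of rows (three levels of brackets), with 1 to 5 rows, each of 6 numbers: dx, dy, dz in parts of the range, where 1.0 means 1 m, then a rotation vector rx, ry, rz in normalised numbers (1 is 4 rad); each row is the pose to reach, as a shift and turn from the pose commanded when the command began, along the tool's axes at that moment; what a row does not reach only later rows make up. A row lasts 1/10 s, in which the tool goes at most 50 mm and 0.15 rad, less where a joint would pass 70% of its speed; a pose out of reach is approached as far as the arm can. OPENING is the finger opening in mm, set as the command begins (- or left out keeps the last). The fingers move at their own pace and stop on an object; FORCE is the grip in N (left out, the last holds). Time passes only in rows, so rows that do not move let the fingers close. It prints the time, the measured TCP pose, the force, the opening and the grip force at its end. Input that does not fit is refused with a message, and nothing moves.
- manip.read_state(): the state, without advancing time (a new reading comes with each control period).
- eyes.camera(name): name is "scene" or "top" or "wrist"; returns (picture, depth): 400x640x3 uint8, red, green, blue; 400x640 float32, mm along the optical axis (not along the pixel's ray), 0 where there is no reading.
- eyes.camera_info(name): a dict with "K" (3x3 intrinsics, pixels), "dist" ([k1, k2, p1, p2, k3] as OpenCV has them; the pictures are not rectified), "rvec" (rotation vector, rad) and "tvec" (3), from world to camera coordinates, as OpenCV has them; the wrist camera has in their place "mount" (4x4, takes a point from camera to tool coordinates, whose origin is the TCP and whose axes are the flange's). Camera axes: x right, y down, z forward; pixel columns grow to the right and rows downward; lengths in mm; the calibration is good to about 2 mm. A picture is of the moment at which its call begins: read the wrist's pose just before it. camera_info takes no time and is no camera call.
- ticket.sign_off(): hands the job in; it is judged then, once.
The state is a dict: "clock": time; "joints": joint angles; "qd": joint speeds; "effort": joint torques, N m; "eef_pos": TCP position; "eef_rot": TCP orientation; "wrist_force": force on the tool from outside, world axes, zero at the start; "moment": the same for the moment, N m; "finger_gap": finger opening in mm; "finger_force": force on a finger pad.
Only numpy, scipy, OpenCV 4.12 (cv2) and the standard library are available. Lean on these libraries where they do the work, as an engineer would, in place of code of your own. Each camera call takes 0.05 s, during which the arm holds its last target. There are 200 camera calls.

## Working session

There is one attempt and no reset: what is moved stays moved. The work goes in short steps, Python scripts to look and compute and a shell command to move; the robot and the scene stay as the last step left them, time stands still between calls to the robot, and variables do not carry over. Pictures are saved under pics/ and viewed, at most 10 in all, crops included, and the job is handed in when it is done.

```bash
ls; mkdir -p pics
python3 - <<'E'
from cell import manip, eyes, ticket
import cv2,numpy as np
print(manip.grip_depth, manip.read_state())
for n in("scene","top"):
    p,d=eyes.camera(n); np.savez(f"pics/{n}0.npz",p=p,d=d); cv2.imwrite(f"pics/{n}0.png",p[...,::-1]); i=eyes.camera_info(n)
    R=cv2.Rodrigues(np.array(i["rvec"],float))[0]; print(n,i["K"],i["dist"],(-R.T@np.array(i["tvec"])).round(0),R.round(2))
print(eyes.camera_info("wrist"))
E
```

```text
cell.py
nudge.py
pics
-18.8 {'clock': 0.0, 'joints': array([ 1.11236282e+00,  3.00459913e-01,  1.52153031e+00,  2.33978277e-06,
        1.32070326e+00, -6.65794180e-02]), 'qd': array([-0.00022227, -0.00034761,  0.00057149, -0.00132467,  0.00128651,
       -0.00108622]), 'effort': array([-3.64042153e-04, -5.31805086e+01, -3.52731228e+01,  7.07781245e-02,
        2.44599703e-02, -1.13203441e-04]), 'eef_pos': array([209.93057756, 508.09692727, 204.91394556]), 'eef_rot': array([-3.14049442e+00, -7.54994931e-05,  2.74973795e+00]), 'wrist_force': array([ 0.36166013,  0.21506278, -0.15949773]), 'moment': array([ 0.01368101,  0.0316766 , -0.00955848]), 'finger_force': 0.0, 'finger_gap': 94.03688401524481}
scene [[372.03956647   0.         321.9562577 ]
 [  0.         372.03956647 199.17979588]
 [  0.           0.           1.        ]] [-0.08602997  0.          0.          0.          0.        ] [ 150. -917.  817.] [[ 0.9  -0.43 -0.01]
 [-0.26 -0.54 -0.8 ]
 [ 0.33  0.72 -0.6 ]]
top [[470.40324754   0.         320.58396949]
 [  0.         470.40324754 205.35422174]
 [  0.           0.           1.        ]] [-0.00558895  0.          0.          0.          0.        ] [ 500.  -52. 1339.] [[-0.01 -1.   -0.02]
 [-1.    0.01 -0.05]
 [ 0.05  0.02 -1.  ]]
{'K': array([[339.11098869,   0.        , 320.02945146],
       [  0.        , 339.11098869, 192.58610603],
       [  0.        ,   0.        ,   1.        ]]), 'dist': array([-0.05547663,  0.        ,  0.        ,  0.        ,  0.        ]), 'mount': array([[-5.18244557e-04, -9.63771609e-01, -2.66728358e-01,
         7.77523010e+01],
       [ 9.99999843e-01, -4.42892160e-04, -3.42661679e-04,
        -8.88341221e-01],
       [ 2.12115699e-04, -2.66728493e-01,  9.63771688e-01,
        -1.80195887e+02],
       [ 0.00000000e+00,  0.00000000e+00,  0.00000000e+00,
         1.00000000e+00]])}
```

View pics/scene0.png

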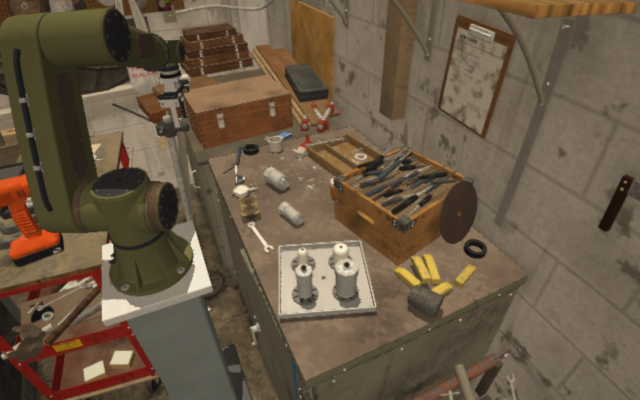

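View pics/top0.png

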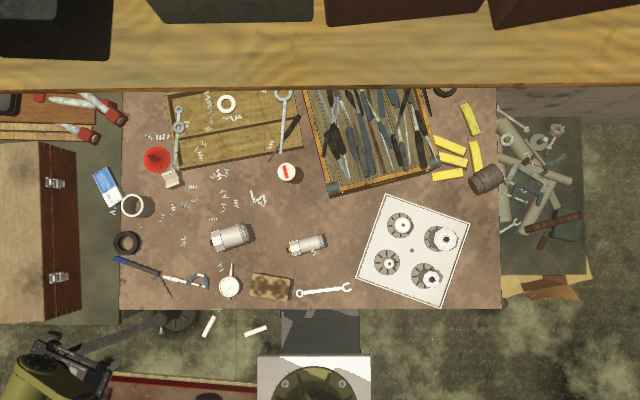

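The scene view shows the free thin post at about (302,257) and the free thick post at (341,250), with the drying bowls in front of them. In the top view the wide bowl is at (230,237) and the narrow one at (307,244). The free thick post is at (400,225), the free thin post at (387,263), and the gauge at (228,285).

```bash
cat > h.py <<'E'
from cell import manip, eyes, ticket
import cv2,numpy as np
from scipy.spatial.transform import Rotation as Ro
def T_tool(s=None):
    s=s or manip.read_state(); T=np.eye(4); T[:3,:3]=Ro.from_euler('xyz',s["eef_rot"]).as_matrix(); T[:3,3]=s["eef_pos"]; return T
def T_cam(n,T=None):   # camera -> world
    i=eyes.camera_info(n)
    if n=="wrist": return (T_tool() if T is None else T)@i["mount"]
    W=np.eye(4); W[:3,:3]=cv2.Rodrigues(np.array(i["rvec"],float))[0]; W[:3,3]=i["tvec"]; return np.linalg.inv(W)
def shoot(n,tag):
    T=T_cam(n); p,d=eyes.camera(n); np.savez(f"pics/{tag}.npz",p=p,d=d,T=T); cv2.imwrite(f"pics/{tag}.png",p[...,::-1]); return p,d,T
def cloud(n,d,T):
    i=eyes.camera_info(n); g=np.mgrid[0:400,0:640][::-1].reshape(2,-1).T.astype(np.float64)
    u=cv2.undistortPoints(g[:,None],i["K"],i["dist"])[:,0]; z=d.reshape(-1,1)
    X=np.hstack([u*z,z])@T[:3,:3].T+T[:3,3]; X[z[:,0]<=0]=np.nan; return X.reshape(400,640,3)
def plane(n,px,h,T):
    i=eyes.camera_info(n); u=cv2.undistortPoints(np.array(px,float).reshape(-1,1,2),i["K"],i["dist"])[:,0]
    r=np.c_[u,np.ones(len(u))]@T[:3,:3].T; return T[:3,3]+r*((h-T[2,3])/r[:,2])[:,None]
def project(n,X,T):
    i=eyes.camera_info(n); W=np.linalg.inv(T); return cv2.projectPoints(np.array(X,float).reshape(-1,1,3),cv2.Rodrigues(W[:3,:3])[0],W[:3,3],i["K"],i["dist"])[0][:,0]
def go(pos,R):  # print shift and rotvec in tool axes from measured pose
    T=T_tool(); print("d",(T[:3,:3].T@(np.array(pos)-T[:3,3])).round(1),"rv",Ro.from_matrix(T[:3,:3].T@R).as_rotvec().round(3))
E
python3 - <<'E'
from h import *
T=T_cam("top"); z=np.load("pics/top0.npz"); X=cloud("top",z["d"],T)
for u,v in [(230,237),(250,235),(214,238),(307,244),(324,242),(292,247),(400,225),(387,263),(445,239),(432,279),(228,285),(287,172),(270,287),(350,350),(340,130)]: print(u,v,X[v,u].round(0))
for (a,b,c,e,lo) in [(200,260,215,262,8),(280,335,225,265,8)]:
    P=X[b and c:e,a:b].reshape(-1,3); P=P[P[:,2]>lo]; m=P.mean(0); C=np.cov((P-m)[:,:2].T); w,V=np.linalg.eigh(C); ax=V[:,1]; t=(P-m)[:,:2]@ax; s=(P-m)[:,:2]@V[:,0]
    print(m.round(1),ax.round(3),t.min(),t.max(),s.min(),s.max(),P[:,2].max())
p=cv2.resize(z["p"][205:310,195:470],None,fx=2.9,fy=2.9,interpolation=cv2.INTER_CUBIC); cv2.imwrite("pics/crop.png",p[...,::-1])
E
```

```text
230 237 [484. 223.  56.]
250 235 [489. 178.   1.]
214 238 [482. 267.  56.]
307 244 [463.  14.  39.]
324 242 [468. -33.  -1.]
292 247 [456.  54.  45.]
400 225 [ 513. -238.   70.]
387 263 [ 412. -202.   70.]
445 239 [ 476. -345.  123.]
432 279 [ 374. -311.  116.]
228 285 [350. 236.  19.]
287 172 [660.  66.  67.]
270 287 [345. 118.  27.]
350 350 [ 108. -112. -229.]
340 130 [756. -78. 147.]
[484.5 228.9  49.6] [-0.272  0.962] -49.094787034165755 95.88668839997298 -66.32028949966 50.44174452899496 64.41203460066049
[460.9  17.6  41.3] [-0.226  0.974] -77.59911966310649 64.77348370117977 -66.95297729886968 26.52958499946647 169.93488295416523
```

View pics/crop.png

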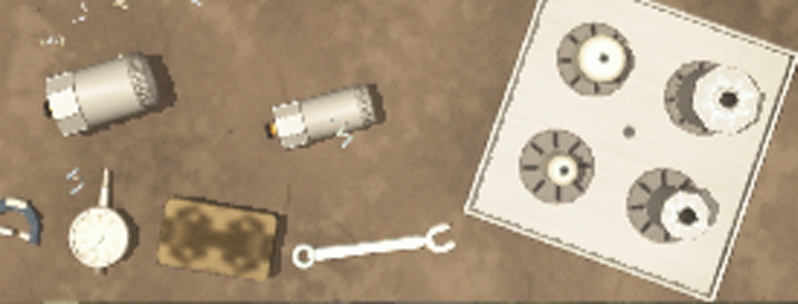

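The zoomed crop shows each bowl's closed end and valve on the left and its mouth on the right: wide at crop (55,105) to (150,75), narrow at (275,130) to (370,100). The free thick post is at (603,58) and the free thin one at (563,170). Next I move the wrist camera over the bowls.

Run:
```python
from h import *
a=np.deg2rad(104)
go([470,223,215],Ro.from_euler('xyz',[np.pi,0,a]).as_matrix())
```

```text
d [-349.3 -164.2   -9.9] rv [-0.001  0.     0.935]
```

The manual's scale: shifts go in shares of 1 m and turns go in shares of 4 rad. Converting my numbers, -200 mm is -0.2, -160 mm is -0.16, 0.55 rad is 0.1375.

```bash
echo '[[[-0.04, -0.018, -0.002, 0, 0, 0.0275], [-0.08, -0.036, -0.004, 0, 0, 0.055], [-0.12, -0.054, -0.006, 0, 0, 0.0825], [-0.16, -0.072, -0.008, 0, 0, 0.11], [-0.2, -0.09, -0.01, 0, 0, 0.1375]]]' | python3 nudge.py
python3 - <<'E'
from h import *
a=np.deg2rad(104)
go([470,223,215],Ro.from_euler('xyz',[np.pi,0,a]).as_matrix())
E
```

```text
clock: 0.6
eef_pos: [361.3, 347.3, 215.4]
eef_rot: [-3.141, -0.0, 2.195]
wrist_force: [0.0, 0.7, -1.0]
finger_gap: 94.2
finger_force: 0.0
d [-164.4   15.5    0.4] rv [-0.    0.    0.38]
```

Scaled: -164 mm is -0.164, -120 mm is -0.12, 0.38 rad is 0.095.

```bash
echo '[[[-0.04, 0.004, 0, 0, 0, 0.025], [-0.08, 0.008, 0, 0, 0, 0.05], [-0.12, 0.012, 0, 0, 0, 0.075], [-0.164, 0.0155, 0, 0, 0, 0.095], [-0.164, 0.0155, 0, 0, 0, 0.095]]]' | python3 nudge.py && echo '[[[0, 0, 0, 0, 0, 0], [0, 0, 0, 0, 0, 0]]]' | python3 nudge.py >/dev/null
python3 - <<'E'
from h import *
p,d,T=shoot("wrist","w1"); X=cloud("wrist",d,T); print(T_tool().round(1))
print("table",np.nanmedian(X[:60,:,2]), np.nanmedian(X[...,2]))
E
```

```text
clock: 1.1
eef_pos: [471.7, 221.9, 215.0]
eef_rot: [-3.141, 0.001, 1.813]
wrist_force: [-0.5, 0.0, 0.2]
finger_gap: 93.9
finger_force: 0.0
[[-2.000e-01  1.000e+00 -0.000e+00  4.689e+02]
 [ 1.000e+00  2.000e-01  0.000e+00  2.261e+02]
 [ 0.000e+00 -0.000e+00 -1.000e+00  2.154e+02]
 [ 0.000e+00  0.000e+00  0.000e+00  1.000e+00]]
table 0.6993753427838101 1.7939562689004447
```

View pics/w1.png

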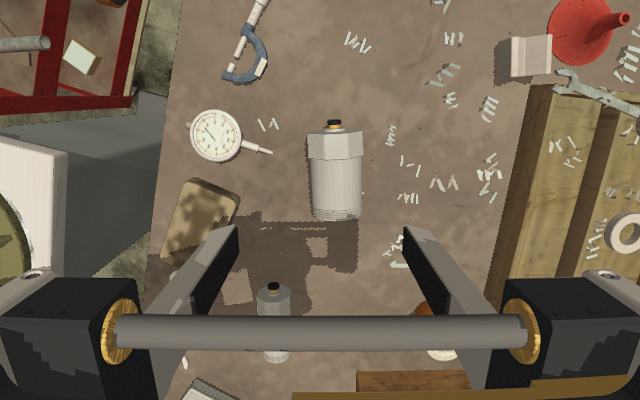

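The bowl is under the camera: collar at (308-363, 130-160), mouth rim at about (336,215), valve at (334,124). I'll fit the axis and closed end from the depth points.

```bash
cat >> h.py <<'E'
from scipy.optimize import least_squares
def bowl(X,box,R,guess):   # axis of a bowl lying level, from the depth points; returns closed-end centre, direction
    a,b,c,e=box; P=X[c:e,a:b].reshape(-1,3); P=P[P[:,2]>0.9*R]; 
    P=P[np.hypot(*(P[:,:2]-guess).T)<75]
    m=np.array([.24,-.97]); s0=None
    for _ in range(4):  # midline: circle fit in cross-section on body, rotate
        t=(P[:,:2]-guess)@m; o=(P[:,:2]-guess)@np.array([-m[1],m[0]])
        k=(t>-15)&(t<38)
        f=lambda q:np.hypot(o[k]-q[0]-q[1]*t[k],P[k,2]-q[2])-q[3]
        q=least_squares(f,[0,0,R,R-1],loss='soft_l1',f_scale=1).x
        n=np.array([-m[1],m[0]]); guess=guess+n*q[0]; m=m+n*q[1]; m/=np.linalg.norm(m)
    t=(P[:,:2]-guess)@m; o=(P[:,:2]-guess)@np.array([-m[1],m[0]])
    col=(P[:,2]>2*R-4)&(abs(o)<R*.4)
    w=P[:,2]>R*1.2
    print("h,r",q[2:].round(1),"rms",np.sqrt(np.mean(f(q)**2)).round(2),"ridge t",np.percentile(t[col],[0,2,98,100]).round(1),"dir",m.round(4))
    hist=np.histogram(t[(abs(o)<R*.5)],np.arange(-75,75,2)); print([(int(x),int(n)) for x,n in zip(hist[1],hist[0]) if n])
    o2=o[(t<np.percentile(t[col],2)+22)&(t>np.percentile(t[col],2)+3)]; print("collar o",np.percentile(o2,[1,99]).round(1))
    return guess,m,P,t,o
E
python3 - <<'E'
from h import *
z=np.load("pics/w1.npz"); X=cloud("wrist",z["d"],z["T"])
g,m,P,t,o=bowl(X,(290,380,100,235),29,np.array([485.,225.])); print(g,np.rad2deg(np.arctan2(m[1],m[0])))
for v in range(112,226,4): print(v,X[v,335].round(1),end=' ')
E
```

```text
h,r [30.6 27.4] rms 0.72 ridge t [-49.4 -48.1  40.5  42.9] dir [ 0.3005 -0.9538]
[(-63, 9), (-61, 26), (-59, 25), (-57, 19), (-55, 18), (-53, 46), (-51, 100), (-49, 64), (-47, 61), (-45, 61), (-43, 57), (-41, 58), (-39, 57), (-37, 59), (-35, 58), (-33, 57), (-31, 56), (-29, 59), (-27, 55), (-25, 46), (-23, 56), (-21, 57), (-19, 55), (-17, 52), (-15, 55), (-13, 54), (-11, 54), (-9, 52), (-7, 53), (-5, 53), (-3, 53), (-1, 58), (1, 53), (3, 53), (5, 52), (7, 47), (9, 53), (11, 56), (13, 49), (15, 50), (17, 52), (19, 51), (21, 47), (23, 48), (25, 50), (27, 52), (29, 47), (31, 38), (33, 52), (35, 50), (37, 44), (39, 48), (41, 44), (43, 1)]
collar o [-27.9  28. ]
[486.5455098  225.38260476] -72.51487002681438
112 [ 4.692e+02  2.906e+02 -1.000e-01] 116 [470.2 286.3   1.3] 120 [469.5 283.6  35.8] 124 [470.5 279.7  36.4] 128 [471.7 275.5  33.8] 132 [472.  272.4  46.4] 136 [472.2 269.6  58.5] 140 [473.1 266.   59.8] 144 [474.2 262.1  59.7] 148 [475.3 258.1  58. ] 152 [476.3 254.3  59. ] 156 [477.3 250.5  59.3] 160 [478.4 246.4  58. ] 164 [479.5 242.5  58.1] 168 [480.4 238.7  59.4] 172 [481.7 234.4  57.5] 176 [482.7 230.4  57.7] 180 [483.8 226.5  58.2] 184 [484.8 222.5  58.9] 188 [485.9 218.4  58.8] 192 [487.1 214.1  57.9] 196 [488.1 210.2  58.8] 200 [489.6 205.1  55.6] 204 [490.4 201.5  57.9] 208 [491.6 197.2  57.5] 212 [492.9 192.5  56.3] 216 [494.  188.3  56.5] 220 [495.3 183.8  56.1] 224 [504.  159.9   1.2]
```

The fit agrees with the sheet: length 92 mm (t from -50 to 42), radius about 28, axis height about 30. Next is the pre-grasp pose, tilted so that the tool makes 50° with the bowl axis.

```bash
cat >> h.py <<'E'
Z=np.array([0,0,1.])
def Rg(m,al):   # tool rotation: m = mouth direction (unit 3-vector), level
    z=np.cos(al)*m-np.sin(al)*Z; x=-np.sin(al)*m-np.cos(al)*Z; return np.c_[x,np.cross(z,x),z]
def Rp(az,al):  # placing: mouth down, tool heading azimuth az
    h=np.array([np.cos(az),np.sin(az),0]); z=-np.cos(al)*Z+np.sin(al)*h; x=np.cos(al)*h+np.sin(al)*Z; return np.c_[x,np.cross(z,x),z]
AL=np.deg2rad(50)
E
cat > pre.py <<'E'
import sys
from h import *
x,y,z,mx,my,back=map(float,sys.argv[1:]); R=Rg(np.array([mx,my,0])/np.hypot(mx,my),AL); go(np.array([x,y,z])+R[:,2]*(18.8-back),R)
E
python3 pre.py 475.4 260.7 30 .3005 -.9538 90
```

```text
d [ 77.6  12.4 130.8] rv [-0.019 -0.698 -0.052]
```

Scaled: 130.8 mm is 0.1308, 77.6 mm is 0.0776, -0.698 rad is -0.1745.

```bash
echo '[[[0.015, 0.003, 0.01, -0.001, -0.035, -0.0025], [0.031, 0.005, 0.04, -0.002, -0.07, -0.005], [0.046, 0.008, 0.07, -0.003, -0.105, -0.0075], [0.062, 0.01, 0.1, -0.004, -0.14, -0.01], [0.0776, 0.0124, 0.1308, -0.0048, -0.1745, -0.013]]]' | python3 nudge.py 94 && echo '[[[0, 0, 0, 0, 0, 0], [0, 0, 0, 0, 0, 0], [0, 0, 0, 0, 0, 0]]]' | python3 nudge.py && python3 pre.py 475.4 260.7 30 .3005 -.9538 0
```

```text
clock: 1.85
eef_pos: [461.7, 305.7, 84.5]
eef_rot: [3.138, 0.703, 1.875]
wrist_force: [0.7, -0.4, 1.1]
finger_gap: 93.8
finger_force: 0.0
clock: 2.15
eef_pos: [463.0, 304.0, 86.9]
eef_rot: [3.137, 0.695, 1.871]
wrist_force: [0.5, 0.3, -0.2]
finger_gap: 93.7
finger_force: 0.0
d [ 1.8 -1.3 91.3] rv [ 0.001 -0.003 -0.004]
```

Scaled: 91 mm is 0.091, 80 mm is 0.08.

```bash
echo '[[[0.001, -0.001, 0.03, 0, 0, 0], [0.0015, -0.001, 0.06, 0, 0, 0], [0.0015, -0.001, 0.08, 0, 0, 0], [0.0015, -0.001, 0.091, 0, 0, 0], [0.0015, -0.001, 0.091, 0, 0, 0]]]' | python3 nudge.py && python3 pre.py 475.4 260.7 30 .3005 -.9538 0 && echo '[[[0.001, 0, 0, 0, 0, 0], [0.001, 0, 0, 0, 0, 0], [0.001, 0, 0, 0, 0, 0], [0.001, 0, 0, 0, 0, 0], [0.001, 0, 0, 0, 0, 0]]]' | python3 nudge.py 40 30 && echo '[[[0, 0, 0, 0, 0, 0], [0, 0, 0, 0, 0, 0], [0, 0, 0, 0, 0, 0], [0, 0, 0, 0, 0, 0]]]' | python3 nudge.py && python3 pre.py 475.4 260.7 30 .3005 -.9538 0
```

```text
clock: 2.65
eef_pos: [479.3, 247.8, 15.3]
eef_rot: [3.139, 0.697, 1.87]
wrist_force: [0.6, 0.8, 0.4]
finger_gap: 93.9
finger_force: 0.0
d [ 0.9  0.1 -1.1] rv [-0.001 -0.001 -0.004]
clock: 3.15
eef_pos: [478.4, 249.5, 13.5]
eef_rot: [3.141, 0.698, 1.874]
wrist_force: [0.3, 0.5, 1.9]
finger_gap: 57.5
finger_force: 30.1
clock: 3.55
eef_pos: [478.4, 249.5, 13.5]
eef_rot: [3.141, 0.698, 1.874]
wrist_force: [-0.3, 2.6, 4.3]
finger_gap: 58.0
finger_force: 30.0
d [-1.7  0.5 -1.3] rv [-0.001 -0.    -0.002]
```

Gripped at 58 mm with 30 N. I'll lift, and meanwhile measure the posts in the first top view.

```bash
cat >> h.py <<'E'
def post(X,c,r,zmin=55):  # mean of the post-tip points as circle: min enclosing circle of points above zmin
    P=X.reshape(-1,3); k=(np.hypot(*(P[:,:2]-c).T)<45)&(P[:,2]>zmin)&(P[:,2]<85); P=P[k]
    (x,y),rr=cv2.minEnclosingCircle(P[:,:2].astype(np.float32)); hull=cv2.convexHull(P[:,:2].astype(np.float32)); M=cv2.moments(hull)
    print("n",len(P),"circle",round(x,1),round(y,1),round(rr,1),"hull",round(M['m10']/M['m00'],1),round(M['m01']/M['m00'],1),"r",round(np.sqrt(M['m00']/np.pi),1),"top",np.percentile(P[:,2],[50,98]).round(1))
E
python3 - <<'E'
from h import *
for n in("top","scene"):
    z=np.load(f"pics/{n}0.npz"); X=cloud(n,z["d"],T_cam(n))
    for c in ([513,-238],[412,-202]): post(X,np.array(c),0)
z=np.load("pics/top0.npz"); X=cloud("top",z["d"],T_cam("top"))
for c in ((476,-345),(374,-311)): # drying: top plates
    P=X.reshape(-1,3); P=P[(np.hypot(*(P[:,:2]-c).T)<45)&(P[:,2]>95)]; print(P.mean(0).round(1),len(P))
T=T_tool(); print("lift",(T[:3,:3].T@[0,0,150]).round(1))
print("bowl org, mouth in tool",[ (T[:3,:3].T@(np.array(q)-T[:3,3])).round(1) for q in ([471.5,273.1,29],[499.1,185.4,29])])
E
```

```text
n 226 circle 513.9 -245.4 22.7 hull 513.9 -244.6 r 21.7 top [68.9 75.4]
n 96 circle 410.6 -206.9 14.9 hull 411.0 -206.2 r 13.7 top [68.2 74.4]
n 164 circle 513.0 -249.5 22.4 hull 512.7 -249.8 r 20.6 top [68.  73.2]
n 69 circle 411.1 -211.2 12.6 hull 410.9 -211.2 r 11.5 top [66.6 72.3]
[ 476.  -347.1  107.4] 436
[ 373.3 -309.1  107.7] 234
lift [-9.640e+01  1.000e-01 -1.149e+02]
bowl org, mouth in tool [array([  8.9,   0.4, -27.7]), array([-61.5,   0.6,  31.4])]
```

Scaled: -115 mm is -0.115, -107 mm is -0.107.

```bash
echo '[[[-0.013, 0, -0.015, 0, 0, 0], [-0.039, 0, -0.046, 0, 0, 0], [-0.065, 0, -0.077, 0, 0, 0], [-0.09, 0, -0.107, 0, 0, 0], [-0.096, 0, -0.115, 0, 0, 0]]]' | python3 nudge.py 40 45 && echo '[[[0, 0, 0, 0, 0, 0], [0, 0, 0, 0, 0, 0]]]' | python3 nudge.py
python3 - <<'E'
from h import *
p,d,T=shoot("wrist","w2")
E
```

```text
clock: 4.05
eef_pos: [479.1, 250.1, 166.8]
eef_rot: [3.135, 0.696, 1.87]
wrist_force: [0.4, -0.9, -1.1]
finger_gap: 58.0
finger_force: 45.0
clock: 4.25
eef_pos: [477.8, 249.2, 161.5]
eef_rot: [-3.139, 0.699, 1.876]
wrist_force: [-0.1, -0.5, -1.5]
finger_gap: 57.4
finger_force: 45.0
```

View pics/w2.png

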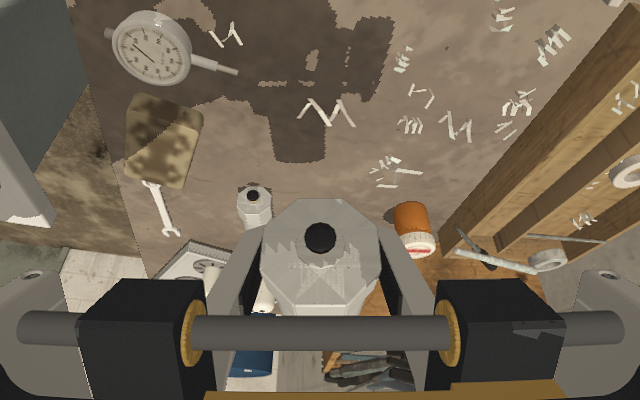

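The bowl is held squarely, with its valve at (320,237). The view also shows the narrow bowl at (253,200), the jar at (415,230) and the gauge at (150,47). I turn the bowl mouth down on the way to a stand-off behind the thick post.

```bash
cat >> h.py <<'E'
def place(mouth,az,mt): R=Rp(np.deg2rad(az),AL); go(np.array(mouth)-R@np.array(mt),R)
MW=[-61.5,.6,31.4]
E
python3 - <<'E'
from h import *
for az in (-40,-60,-80):
    a=np.deg2rad(az); place([513-120*np.cos(a),-247-120*np.sin(a),150],az,MW)
z=np.load("pics/top0.npz"); X=cloud("top",z["d"],T_cam("top"))
g,m,*_=bowl(X,(195,262,212,262),29,np.array([485.,225.])); print(g,g-m*0)
E
```

```text
d [-338.6 -170.5  212.1] rv [-0.234  0.559  2.676]
d [-328.1 -136.9  203.2] rv [-0.258  0.236  2.967]
d [-327.1 -100.6  202.2] rv [ 0.263  0.136 -3.034]
h,r [29.7 27.6] rms 2.01 ridge t [-49.7 -47.4  40.   42.4] dir [ 0.2865 -0.9581]
[(-61, 4), (-59, 6), (-57, 1), (-55, 1), (-51, 3), (-49, 5), (-47, 9), (-45, 9), (-43, 6), (-41, 9), (-39, 7), (-37, 9), (-35, 5), (-33, 6), (-31, 11), (-29, 6), (-27, 8), (-25, 9), (-23, 9), (-21, 7), (-19, 9), (-17, 5), (-15, 9), (-13, 8), (-11, 7), (-9, 8), (-7, 7), (-5, 8), (-3, 7), (-1, 8), (1, 7), (3, 8), (5, 7), (7, 7), (9, 9), (11, 9), (13, 8), (15, 9), (17, 5), (19, 9), (21, 8), (23, 7), (25, 6), (27, 9), (29, 10), (31, 8), (33, 8), (35, 7), (37, 9), (39, 6), (41, 6)]
collar o [-29.4  27.6]
[486.23848124 225.30592553] [486.23848124 225.30592553]
```

Run:
```python
from h import *
s=manip.read_state(); print(s["joints"].round(2)); T=T_tool(s)
for az in (-20,-40,-60):
    R=Rp(np.deg2rad(az),AL); a=np.deg2rad(az); p=np.array([513-120*np.cos(a),-247-120*np.sin(a),150])-R@np.array(MW)
    print(az,p.round(0), "flange dir back 150:",(p-150*R[:,2]).round(0))
```

```text
[ 0.71  0.5   1.5  -0.63  1.48  0.58]
-20 [ 415. -211.  217.] flange dir back 150: [ 307. -171.  314.]
-40 [ 433. -179.  217.] flange dir back 150: [ 345. -105.  314.]
-60 [ 461. -156.  217.] flange dir back 150: [404. -57. 314.]
```

```bash
cat > mid.py <<'E'
import sys
from h import *
# fraction f of the turn to placing heading, at TCP x y z
x,y,z,az,f=map(float,sys.argv[1:]); T=T_tool(); R=T[:3,:3]
rv=Ro.from_matrix(R.T@Rp(np.deg2rad(az),AL)).as_rotvec(); print("d",(R.T@(np.array([x,y,z])-T[:3,3])).round(0),"rv",(rv*f).round(3), "full",np.linalg.norm(rv).round(2), manip.read_state()["joints"].round(2))
E
python3 mid.py 440 140 235 -40 0.25
```

```text
d [-118.  -69.    3.] rv [-0.058  0.14   0.669] full 2.74 [ 0.71  0.5   1.5  -0.63  1.48  0.58]
```

Scaled: -118 mm is -0.118, -95 mm is -0.095, 0.669 rad is 0.1673.

```bash
echo '[[[-0.024, -0.014, 0, -0.003, 0.007, 0.0335], [-0.047, -0.028, 0.001, -0.006, 0.014, 0.067], [-0.071, -0.042, 0.002, -0.009, 0.021, 0.1005], [-0.095, -0.056, 0.002, -0.012, 0.028, 0.134], [-0.118, -0.069, 0.003, -0.0145, 0.035, 0.1673]]]' | python3 nudge.py && python3 mid.py 420 30 235 -40 0.33
```

```text
clock: 4.8
eef_pos: [439.3, 139.8, 235.7]
eef_rot: [2.685, 0.394, 1.142]
wrist_force: [-0.2, 0.3, -1.2]
finger_gap: 57.5
finger_force: 45.0
d [-99.   7.  50.] rv [-0.058  0.138  0.66 ] full 2.05 [ 0.56  0.11  1.78 -0.61  1.34  1.07]
```

Scaled: -99 mm is -0.099, -80 mm is -0.08, 0.66 rad is 0.165.

```bash
echo '[[[-0.02, 0.001, 0.01, -0.003, 0.007, 0.033], [-0.04, 0.003, 0.02, -0.006, 0.014, 0.066], [-0.06, 0.004, 0.03, -0.009, 0.021, 0.099], [-0.08, 0.006, 0.04, -0.012, 0.028, 0.132], [-0.099, 0.007, 0.05, -0.0145, 0.0345, 0.165]]]' | python3 nudge.py && python3 mid.py 425 -80 230 -40 0.5
```

```text
clock: 5.3
eef_pos: [420.8, 30.3, 234.8]
eef_rot: [2.54, -0.068, 0.64]
wrist_force: [1.3, -1.7, -1.0]
finger_gap: 57.5
finger_force: 45.0
d [-63.  75.  52.] rv [-0.059  0.14   0.67 ] full 1.38 [ 0.32 -0.15  2.05 -0.64  1.07  1.54]
```

Scaled: 75 mm is 0.075, -63 mm is -0.063, 0.67 rad is 0.1675.

```bash
echo '[[[-0.013, 0.015, 0.01, -0.003, 0.007, 0.0335], [-0.025, 0.03, 0.021, -0.006, 0.014, 0.067], [-0.038, 0.045, 0.031, -0.009, 0.021, 0.1005], [-0.05, 0.06, 0.042, -0.012, 0.028, 0.134], [-0.063, 0.075, 0.052, -0.0148, 0.035, 0.1675]]]' | python3 nudge.py && python3 mid.py 433 -179 225 -40 1
```

```text
clock: 5.8
eef_pos: [425.4, -80.2, 230.0]
eef_rot: [2.645, -0.549, 0.121]
wrist_force: [1.6, 0.7, -1.2]
finger_gap: 58.0
finger_force: 45.0
d [-6. 86. 49.] rv [-0.06   0.141  0.671] full 0.69 [-0.01 -0.28  2.21 -0.67  0.72  1.98]
```

Scaled: 86 mm is 0.086, 69 mm is 0.069, 0.671 rad is 0.1678.

```bash
echo '[[[-0.001, 0.017, 0.01, -0.003, 0.007, 0.0335], [-0.002, 0.034, 0.02, -0.006, 0.014, 0.067], [-0.004, 0.052, 0.029, -0.009, 0.021, 0.1005], [-0.005, 0.069, 0.039, -0.012, 0.028, 0.134], [-0.006, 0.086, 0.049, -0.015, 0.0353, 0.1678]]]' | python3 nudge.py && echo '[[[0, 0, 0, 0, 0, 0], [0, 0, 0, 0, 0, 0], [0, 0, 0, 0, 0, 0]]]' | python3 nudge.py && python3 mid.py 433 -179 225 -40 1
python3 - <<'E'
from h import *
p,d,T=shoot("wrist","w3"); X=cloud("wrist",d,T)
for c in ([513,-245],[412,-202]):
    try: post(X,np.array(c),0)
    except Exception as e: print(e)
p2,d2,T2=shoot("scene","s3"); X2=cloud("scene",d2,T2)
im=np.hstack([cv2.resize(p,(400,250)),cv2.resize(p2[150:330,200:488],(400,250))]); cv2.imwrite("pics/w3s3.png",im[...,::-1])
E
```

```text
clock: 6.3
eef_pos: [431.8, -181.5, 227.8]
eef_rot: [3.14, -0.866, -0.69]
wrist_force: [1.1, -0.4, -1.4]
finger_gap: 57.9
finger_force: 45.0
clock: 6.6
eef_pos: [432.3, -180.5, 229.2]
eef_rot: [3.141, -0.867, -0.69]
wrist_force: [-0.4, -1.5, -1.2]
finger_gap: 57.6
finger_force: 45.0
d [-4. -2.  2.] rv [-0.006  0.005  0.006] full 0.01 [-0.31 -0.27  2.28 -0.78  0.42  2.55]
float division by zero
n 70 circle 408.6 -215.4 6.6 hull 407.0 -215.8 r 4.6 top [70.1 72.4]
```

View pics/w3s3.png

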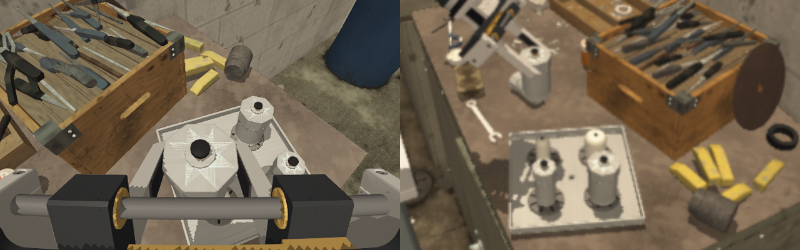

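The bowl hangs mouth down (scene crop at (535,80)) behind the tray. Joint 6 is at its range end, so I'll change the heading to about -5°, which swings joint 6 back.

Run:
```python
from h import *
for az in (-20,-5):place([480,-225,150],az,MW)
for az in (-5,):place([514,-246,150],az,MW)
```

```text
d [41.9 -1.5 68.6] rv [ 0.26   0.005 -0.219]
d [40.6 -5.  67.1] rv [ 0.461  0.005 -0.388]
d [ 66.2 -10.5  97.3] rv [ 0.461  0.005 -0.388]
```

Scaled: 67 mm is 0.067, 54 mm is 0.054, 0.461 rad is 0.1153.

```bash
echo '[[[0.008, -0.001, 0.014, 0.025, 0, -0.02], [0.016, -0.002, 0.028, 0.05, 0, -0.04], [0.024, -0.003, 0.042, 0.075, 0, -0.06], [0.032, -0.004, 0.054, 0.1, 0, -0.0825], [0.04, -0.005, 0.067, 0.1153, 0.0013, -0.097]]]' | python3 nudge.py && echo '[[[0, 0, 0, 0, 0, 0], [0, 0, 0, 0, 0, 0], [0, 0, 0, 0, 0, 0]]]' | python3 nudge.py
python3 - <<'E'
from h import *
print(manip.read_state()["joints"].round(2))
place([514,-246,150],-5,MW)
E
```

```text
clock: 7.2
eef_pos: [464.3, -197.3, 212.7]
eef_rot: [-3.124, -0.798, -0.47]
wrist_force: [0.3, 0.6, -1.3]
finger_gap: 57.6
finger_force: 45.0
clock: 7.5
eef_pos: [463.7, -197.2, 212.6]
eef_rot: [-3.123, -0.797, -0.473]
wrist_force: [0.4, 0.0, -1.7]
finger_gap: 57.7
finger_force: 45.0
[-0.49 -0.17  2.21  0.1   0.31  1.46]
d [60.1 15.1 54.6] rv [ 0.268  0.072 -0.26 ]
```

Scaled: 60 mm is 0.06, 55 mm is 0.055, 0.268 rad is 0.067.

```bash
echo '[[[0.012, 0.003, 0.011, 0.0125, 0.0035, -0.0125], [0.024, 0.006, 0.022, 0.025, 0.007, -0.025], [0.036, 0.009, 0.033, 0.0375, 0.0105, -0.0375], [0.048, 0.012, 0.044, 0.05, 0.014, -0.05], [0.06, 0.015, 0.055, 0.067, 0.018, -0.065]]]' | python3 nudge.py && echo '[[[0, 0, 0, 0, 0, 0], [0, 0, 0, 0, 0, 0], [0, 0, 0, 0, 0, 0]]]' | python3 nudge.py
python3 - <<'E'
from h import *
print(manip.read_state()["joints"].round(2))
place([514,-246,150],-5,MW)
E
```

```text
clock: 8.0
eef_pos: [518.2, -236.7, 213.7]
eef_rot: [-3.131, -0.839, -0.169]
wrist_force: [-0.1, 1.3, -1.0]
finger_gap: 57.2
finger_force: 45.0
clock: 8.3
eef_pos: [517.4, -236.6, 213.3]
eef_rot: [-3.13, -0.837, -0.175]
wrist_force: [0.2, -0.1, -1.3]
finger_gap: 57.6
finger_force: 45.0
[-0.67  0.01  2.06  0.92  0.47  0.36]
d [12.1  8.   7.3] rv [ 0.054  0.035 -0.058]
```

Run:
```python
from h import *
place([514,-246,110],-10,MW)
```

```text
d [-17.5   9.7  34.2] rv [-0.012  0.035 -0.   ]
```

The manual's scale: shifts go in shares of 1 m and turns go in shares of 4 rad. Converting my numbers, 34 mm is 0.034, 26 mm is 0.026, 0.035 rad is 0.0088.

```bash
echo '[[[-0.004, 0.005, 0.008, 0, 0.005, 0], [-0.009, 0.0097, 0.017, -0.0015, 0.0088, 0], [-0.014, 0.0097, 0.026, -0.003, 0.0088, 0], [-0.0175, 0.0097, 0.034, -0.003, 0.0088, 0], [-0.0175, 0.0097, 0.034, -0.003, 0.0088, 0]]]' | python3 nudge.py && echo '[[[0, 0, 0, 0, 0, 0], [0, 0, 0, 0, 0, 0]]]' | python3 nudge.py
python3 - <<'E'
from h import *
print(manip.read_state()["joints"].round(2))
place([514,-246,110],-10,MW)
ims=[]
for n,tag in(("scene","s4"),("top","t4"),("wrist","w4")):
    p,d,T=shoot(n,tag)
    c=p[200:320,240:400] if n=="scene" else p[180:300,350:510] if n=="top" else p
    ims.append(cv2.resize(c,(400,300),interpolation=cv2.INTER_CUBIC)if n!="wrist" else cv2.resize(c,(400,300)))
cv2.imwrite("pics/c4.png",np.vstack([np.hstack(ims[:2]),np.hstack([ims[2],ims[2]*0])])[...,::-1])
E
```

```text
clock: 8.8
eef_pos: [529.5, -247.9, 176.8]
eef_rot: [-3.141, -0.872, -0.174]
wrist_force: [0.3, 0.1, -1.7]
finger_gap: 57.5
finger_force: 45.0
clock: 9.0
eef_pos: [529.7, -248.8, 178.3]
eef_rot: [3.14, -0.874, -0.172]
wrist_force: [-0.0, -0.1, -0.8]
finger_gap: 57.7
finger_force: 45.0
[-0.67  0.11  2.08  1.21  0.4   0.05]
d [-1.1 -0.6  0.3] rv [ 0.    -0.001  0.001]
```

View pics/c4.png

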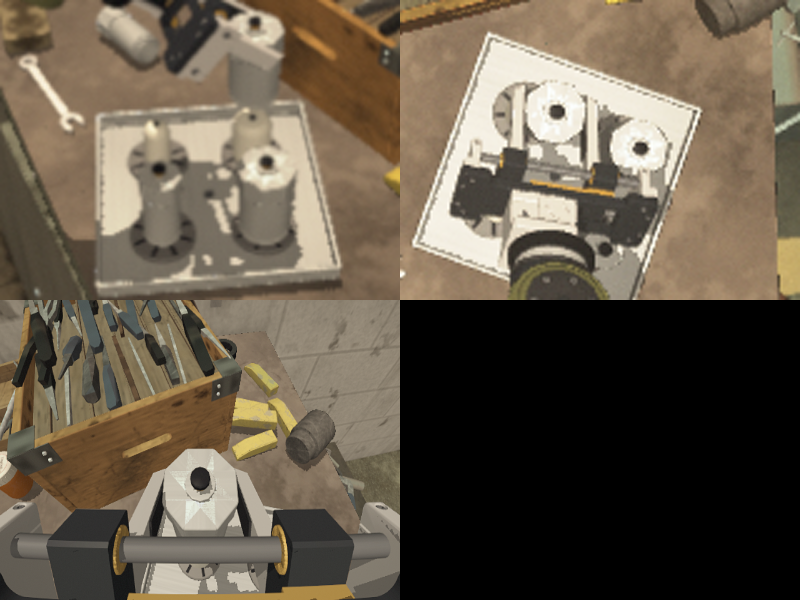

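The scene crop shows the bowl hanging above the thick post (rim bottom at (255,95), post at (252,120)). The top crop shows its closed end at (557,112). I'll check alignment by triangulating the black valves and post tips in both fixed cameras.

```bash
cat >> h.py <<'E'
def dark(p,c,r=5,th=75):  # centroid of the dark blob near pixel c
    u,v=int(round(c[0])),int(round(c[1])); g=p[v-r:v+r+1,u-r:u+r+1].max(2).astype(float); w=np.clip(th-g,0,None); V,U=np.mgrid[-r:r+1,-r:r+1]
    return np.array([u+(w*U).sum()/w.sum(),v+(w*V).sum()/w.sum()])
def tri(ps):  # least-squares meeting point of rays [(cam,px)]
    A=np.zeros((3,3));b=np.zeros(3);L=[]
    for n,px in ps:
        T=T_cam(n); q=plane(n,px,0,T)[0]; o=T[:3,3]; r=(q-o)/np.linalg.norm(q-o); M=np.eye(3)-np.outer(r,r); A+=M; b+=M@o; L.append((o,M))
    X=np.linalg.solve(A,b); return X.round(1),[round(float(np.linalg.norm(M@(X-o))),1) for o,M in L]
E
python3 - <<'E'
from h import *
s=np.load("pics/s4.npz")["p"]; t=np.load("pics/t4.npz")["p"]; s0=np.load("pics/scene0.npz")["p"]; t0=np.load("pics/top0.npz")["p"]
def go2(nm,ps,pt,cs,ct):
    a,b=dark(ps,cs),dark(pt,ct); print(nm,a.round(1),b.round(1),*tri([("scene",a),("top",b)]))
go2("held valve",s,t,(341.6,208.8),(412.8,224.8))
go2("dry wide valve",s,t,(346.6,264),(446,239.2))
S,Tt=T_cam("scene"),T_cam("top")
for nm,X in(("thick b",[476,-347,113]),("thin b",[373.3,-309.1,113])):
    a,b=project("scene",X,S)[0],project("top",X,Tt)[0]; go2(nm,s0,t0,a,b)
# tip mark of free posts
for nm,X in(("thick a",[514,-247,71]),("thin a",[411,-208,71])):
    a,b=project("scene",X,S)[0],project("top",X,Tt)[0]; print(nm,a,b)
    go2(nm,s0,t0,a,b)
E
```

```text
held valve [341.6 208.2] [413.2 223.6] [ 514.8 -248.6  213.3] [0.2, 0.2]
dry wide valve [346.3 264.1] [446.6 238.4] [ 477.5 -350.4  117.8] [0.1, 0.1]
thick b [346.4 264.2] [446.9 238.3] [ 477.5 -350.9  118.2] [0.3, 0.3]
thin b [303.1 267.2] [432.5 278.7] [ 374.6 -312.2  117.5] [0.1, 0.1]
thick a [340.02119365 247.18183988] [403.29110201 224.75961127]
thick a [nan nan] [nan nan] [nan nan nan] [nan, nan]
thin a [301.30092308 249.60164151] [389.2864127 263.4170641]
thin a [nan nan] [nan nan] [nan nan nan] [nan, nan]h.py:55: RuntimeWarning: invalid value encountered in scalar divide
  return np.array([u+(w*U).sum()/w.sum(),v+(w*V).sum()/w.sum()])
```

Run:
```python
from h import *
t0=np.load("pics/top0.npz")["p"]
for c in((403,225),(389,263)):
    g=t0[c[1]-4:c[1]+5,c[0]-4:c[0]+5].max(2); print(g)
    b=dark(t0,c,3,150); print(b,plane("top",[b],71,T_cam("top")))
# held bowl in s4: axis from depth (body points above post)
z=np.load("pics/s4.npz"); X=cloud("scene",z["d"],z["T"]).reshape(-1,3)
P=X[(np.hypot(X[:,0]-515,X[:,1]+248)<33)&(X[:,2]>116)&(X[:,2]<172)]
f=lambda q:np.hypot(P[:,0]-q[0]-q[2]*(P[:,2]-144),P[:,1]-q[1]-q[3]*(P[:,2]-144))-28
q=least_squares(f,[515,-248,0,0],loss='soft_l1').x; print(len(P),"axis at 144, slopes",q.round(3))
```

```text
[[253 253 253 253 253 253 253 253 251]
 [253 253 253 252 252 253 253 253 253]
 [253 253 253 200 205 251 253 253 253]
 [253 253 242 129 107 166 253 253 253]
 [253 253 208 120  92 147 252 253 253]
 [253 253 253 199 178 227 253 253 253]
 [253 253 253 253 253 253 253 253 253]
 [253 253 253 253 253 253 253 253 252]
 [253 253 253 253 253 253 253 253 250]]
[402.69032258 224.58709677] [[ 514.4744606  -245.40035277   71.        ]]
[[171 226 235 237 234 229 205 143 119]
 [230 241 248 249 249 247 237 214 137]
 [242 249 252 252 251 249 249 235 194]
 [247 252 253 213 163 192 249 245 216]
 [249 253 242 134  95 114 228 248 221]
 [248 253 253 158 104 135 239 249 226]
 [245 251 253 204 188 227 251 243 217]
 [234 248 251 252 252 251 248 226 166]
 [203 234 242 247 248 241 230 162  95]]
[389.20833333 263.36309524] [[ 411.14477124 -207.793885     71.        ]]
293 axis at 144, slopes [ 5.14212e+02 -2.46787e+02 -1.00000e-03 -8.00000e-03]
```

```bash
cat > w.py <<'E'
import sys
from h import *
T=T_tool(); print("d",(T[:3,:3].T@np.array(list(map(float,sys.argv[1:4])))).round(1),"per 10 down",(T[:3,:3].T@[0,0,-10]).round(2))
s=manip.read_state(); print(s["joints"].round(2), s["eef_pos"].round(1), s["wrist_force"].round(1))
E
python3 w.py 0.5 1.8 -30; python3 w.py 0.5 1.8 -50
```

```text
d [-22.9  -1.9  19.4] per 10 down [-7.67 -0.01  6.42]
[-0.67  0.11  2.08  1.21  0.4   0.05] [ 529.7 -249.   178.2] [ 0.6  0.5 -1.1]
d [-38.2  -1.9  32.2] per 10 down [-7.67 -0.01  6.42]
[-0.67  0.11  2.08  1.21  0.4   0.05] [ 529.7 -249.   178.2] [ 0.6  0.5 -1.1]
```

Scaled: -34.5 mm is -0.0345, -31 mm is -0.031.

```bash
echo '[[[-0.008, -0.0019, 0.0065, 0, 0, 0], [-0.016, -0.0019, 0.013, 0, 0, 0], [-0.023, -0.0019, 0.0194, 0, 0, 0], [-0.031, -0.0019, 0.026, 0, 0, 0], [-0.0345, -0.0019, 0.029, 0, 0, 0]]]' | python3 nudge.py && echo '[[[0, 0, 0, 0, 0, 0], [0, 0, 0, 0, 0, 0]]]' | python3 nudge.py; python3 w.py 0 0 -20
python3 - <<'E'
from h import *
place([514.5,-244.2,65],-10,MW)
E
```

```text
clock: 9.65
eef_pos: [529.9, -247.1, 131.9]
eef_rot: [3.141, -0.873, -0.173]
wrist_force: [0.5, -0.1, -1.7]
finger_gap: 57.4
finger_force: 45.0
clock: 9.85
eef_pos: [530.2, -247.3, 132.9]
eef_rot: [3.14, -0.874, -0.173]
wrist_force: [-0.4, 0.4, -1.1]
finger_gap: 57.6
finger_force: 45.0
d [-15.3  -0.   12.8] per 10 down [-7.67 -0.01  6.42]
[-0.67  0.2   2.11  1.51  0.37 -0.27] [ 530.2 -247.3  132.9] [-0.4  0.4 -1.1]
d [-0.8 -0.9  0. ] rv [ 0.    -0.001  0.001]
```

Scaled: -15.3 mm is -0.0153, 12.8 mm is 0.0128.

```bash
echo '[[[-0.004, 0, 0.0032, 0, 0, 0], [-0.008, 0, 0.0064, 0, 0, 0], [-0.0115, 0, 0.0096, 0, 0, 0], [-0.0153, 0, 0.0128, 0, 0, 0], [-0.0153, 0, 0.0128, 0, 0, 0]]]' | python3 nudge.py; python3 w.py 0 0 -28
python3 - <<'E'
from h import *
s=np.load("pics/s4.npz")
ps,_,_=shoot("scene","s5"); pt,_,_=shoot("top","t5")
S,Tt=T_cam("scene"),T_cam("top"); X=[515,-247,149]
a,b=dark(ps,project("scene",X,S)[0]),dark(pt,project("top",X,Tt)[0]); print(a,b,*tri([("scene",a),("top",b)]))
E
```

```text
clock: 10.35
eef_pos: [530.0, -247.2, 112.6]
eef_rot: [3.14, -0.873, -0.173]
wrist_force: [-0.3, -0.3, -2.2]
finger_gap: 57.7
finger_force: 45.0
d [-21.5  -0.   18. ] per 10 down [-7.66 -0.01  6.42]
[-0.67  0.24  2.12  1.65  0.37 -0.42] [ 530.  -247.2  112.6] [-0.3 -0.3 -2.2]
[340.94857143 226.90285714] [408.17948718 224.23076923] [ 514.6 -247.6  147.9] [0.2, 0.2]
```

Scaled: -19.2 mm is -0.0192, 16 mm is 0.016.

```bash
echo '[[[-0.005, 0, 0.0042, 0, 0, 0], [-0.01, 0, 0.0084, 0, 0, 0], [-0.015, 0, 0.0126, 0, 0, 0], [-0.0192, 0, 0.016, 0, 0, 0], [-0.0192, 0, 0.016, 0, 0, 0]]]' | python3 nudge.py; echo '[[[0, 0, 0, 0, 0, 0]]]' | python3 nudge.py;echo '[[[-0.0008, 0, 0.0006, 0, 0, 0], [-0.0015, 0, 0.0013, 0, 0, 0], [-0.0023, 0, 0.0019, 0, 0, 0], [-0.0023, 0, 0.0019, 0, 0, 0]]]' | python3 nudge.py; python3 w.py 0 0 -2
```

```text
clock: 10.95
eef_pos: [530.0, -247.2, 87.5]
eef_rot: [3.14, -0.873, -0.173]
wrist_force: [-0.4, -0.4, -1.6]
finger_gap: 57.4
finger_force: 45.0
clock: 11.05
eef_pos: [530.2, -247.3, 88.1]
eef_rot: [3.14, -0.874, -0.172]
wrist_force: [0.5, -0.6, -1.0]
finger_gap: 57.8
finger_force: 45.0
clock: 11.45
eef_pos: [530.0, -247.2, 84.6]
eef_rot: [3.14, -0.873, -0.173]
wrist_force: [-0.4, 0.4, -0.9]
finger_gap: 57.8
finger_force: 45.0
d [-1.5 -0.   1.3] per 10 down [-7.66 -0.01  6.42]
[-0.67  0.31  2.13  1.83  0.39 -0.62] [ 530.  -247.2   84.6] [-0.4  0.4 -0.9]
```

Scaled: -1.5 mm is -0.0015, 1.3 mm is 0.0013.

```bash
echo '[[[-0.0008, 0, 0.0006, 0, 0, 0], [-0.0015, 0, 0.0013, 0, 0, 0], [-0.0015, 0, 0.0013, 0, 0, 0]]]' | python3 nudge.py; echo '[[[-0.0008, 0, 0.0006, 0, 0, 0], [-0.0015, 0, 0.0013, 0, 0, 0], [-0.0015, 0, 0.0013, 0, 0, 0]]]' | python3 nudge.py; echo '[[[-0.0004, 0, 0.0003, 0, 0, 0], [-0.0008, 0, 0.0006, 0, 0, 0], [-0.0008, 0, 0.0006, 0, 0, 0]]]' | python3 nudge.py
```

```text
clock: 11.75
eef_pos: [530.2, -247.3, 83.0]
eef_rot: [3.14, -0.874, -0.173]
wrist_force: [-1.8, 0.5, 3.2]
finger_gap: 57.6
finger_force: 45.0
clock: 12.05
eef_pos: [531.0, -247.7, 82.8]
eef_rot: [3.139, -0.878, -0.172]
wrist_force: [-11.2, 4.0, 22.0]
finger_gap: 57.9
finger_force: 45.0
clock: 12.35
eef_pos: [531.4, -247.8, 82.6]
eef_rot: [3.139, -0.879, -0.171]
wrist_force: [-14.1, 5.2, 27.9]
finger_gap: 57.5
finger_force: 45.0
```

Scaled: 2 mm is 0.002, -1.7 mm is -0.0017.

```bash
echo '[[[0.001, 0, -0.0008, 0, 0, 0], [0.002, 0, -0.0017, 0, 0, 0], [0.002, 0, -0.0017, 0, 0, 0]]]' | python3 nudge.py - 10; echo '[[[0, 0, 0, 0, 0, 0], [0, 0, 0, 0, 0, 0], [0, 0, 0, 0, 0, 0], [0, 0, 0, 0, 0, 0], [0, 0, 0, 0, 0, 0]]]' | python3 nudge.py 92
python3 - <<'E'
from h import *
ps,ds,_=shoot("scene","s6"); pt,_,_=shoot("top","t6")
S,Tt=T_cam("scene"),T_cam("top"); X=[515,-247,118]
a,b=dark(ps,project("scene",X,S)[0]),dark(pt,project("top",X,Tt)[0]); print(a,b,*tri([("scene",a),("top",b)]))
E
```

```text
clock: 12.65
eef_pos: [530.0, -247.2, 82.5]
eef_rot: [3.14, -0.874, -0.172]
wrist_force: [-2.5, 0.9, 4.3]
finger_gap: 57.9
finger_force: 10.0
clock: 13.15
eef_pos: [530.0, -247.2, 82.2]
eef_rot: [3.14, -0.873, -0.173]
wrist_force: [-0.2, 0.7, -0.2]
finger_gap: 91.4
finger_force: 0.0
[339.65562914 234.17218543] [406.06896552 224.48275862] [ 513.3 -246.1  120.7] [0.9, 0.9]
```

The wide bowl stands on its post, with the valve at about z 119. Next I back out and return for the narrow bowl.

Scaled: -120 mm is -0.12, -115 mm is -0.115.

```bash
echo '[[[0, 0, -0.015, 0, 0, 0], [0, 0, -0.045, 0, 0, 0], [0, 0, -0.08, 0, 0, 0], [0, 0, -0.115, 0, 0, 0], [0, 0, -0.12, 0, 0, 0]]]' | python3 nudge.py
python3 - <<'E'
from h import *
T=T_tool(); print(manip.read_state()["joints"].round(2))
m=np.array([.25,-.968,0]); R=Rg(m,np.deg2rad(80)); go([440,20,230],R)
p,d,_=shoot("scene","s7"); X=cloud("scene",d,T_cam("scene"))
E
```

```text
clock: 13.75
eef_pos: [438.3, -231.4, 161.5]
eef_rot: [3.136, -0.876, -0.171]
wrist_force: [0.8, -0.6, -0.4]
finger_gap: 92.3
finger_force: 0.0
[-0.82 -0.06  2.3   1.32  0.49 -0.16]
d [  26.3 -247.6  -76.6] rv [ 0.71  -0.662 -1.936]
```

```bash
cat > tov.py <<'E'
import sys
from h import *
# towards Rg(m,alpha): x y z mx my alpha_deg fraction
x,y,z,mx,my,al,f=map(float,sys.argv[1:]); T=T_tool(); R=T[:3,:3]
rv=Ro.from_matrix(R.T@Rg(np.array([mx,my,0])/np.hypot(mx,my),np.deg2rad(al))).as_rotvec(); print("d",(R.T@(np.array([x,y,z])-T[:3,3])).round(0),"rv",(rv*f).round(3),"full",np.linalg.norm(rv).round(2), manip.read_state()["joints"].round(2))
E
echo '[[[0.008, -0.03, -0.025, 0.0115, -0.0108, -0.0313], [0.016, -0.06, -0.04, 0.0228, -0.0215, -0.0625], [0.022, -0.095, -0.05, 0.0343, -0.0325, -0.0938], [0.024, -0.13, -0.06, 0.0458, -0.0433, -0.125], [0.026, -0.16, -0.07, 0.0573, -0.054, -0.1563]]]' | python3 nudge.py; python3 tov.py 440 20 225 .25 -.968 80 0.47
```

```text
clock: 14.3
eef_pos: [431.2, -65.5, 224.4]
eef_rot: [2.848, -0.546, 0.612]
wrist_force: [0.9, 0.3, -0.8]
finger_gap: 91.8
finger_force: 0.0
d [ 48. -70.   9.] rv [ 0.223 -0.211 -0.613] full 1.46 [-0.41 -0.3   2.2   0.41  0.74  0.4 ]
```

Scaled: -70 mm is -0.07, -56 mm is -0.056, -0.613 rad is -0.1533.

```bash
echo '[[[0.01, -0.014, 0.002, 0.0113, -0.0105, -0.0305], [0.02, -0.028, 0.004, 0.0223, -0.021, -0.0613], [0.029, -0.042, 0.005, 0.0335, -0.0318, -0.092], [0.038, -0.056, 0.007, 0.0445, -0.0423, -0.1225], [0.048, -0.07, 0.009, 0.0558, -0.0528, -0.1533]]]' | python3 nudge.py; python3 tov.py 440 30 225 .25 -.968 80 1
```

```text
clock: 14.8
eef_pos: [440.8, 19.4, 223.7]
eef_rot: [2.877, -0.165, 1.175]
wrist_force: [0.2, 0.1, 0.1]
finger_gap: 91.9
finger_force: 0.0
d [10. -5. -1.] rv [ 0.249 -0.239 -0.691] full 0.77 [-0.08 -0.15  1.99  0.08  1.    0.3 ]
```

Scaled: 10 mm is 0.01, 8 mm is 0.008, -0.64 rad is -0.16.

```bash
echo '[[[0.002, -0.001, 0, 0.0115, -0.011, -0.032], [0.004, -0.002, 0, 0.023, -0.022, -0.064], [0.006, -0.003, 0, 0.0345, -0.033, -0.096], [0.008, -0.004, 0, 0.046, -0.0443, -0.128], [0.01, -0.005, 0, 0.0575, -0.0553, -0.16]]]' | python3 nudge.py;echo '[[[0, 0, 0, 0, 0, 0], [0, 0, 0, 0, 0, 0], [0, 0, 0, 0, 0, 0]]]' | python3 nudge.py
python3 - <<'E'
from h import *
p,d,T=shoot("wrist","w8"); X=cloud("wrist",d,T); print(T_tool().round(2)[:3], manip.read_state()["joints"].round(2))
print(project("wrist",[[460,17,42]],T))
u,v=project("wrist",[[460,17,42]],T)[0].astype(int)
g,m,P,t,o=bowl(X,(max(u-70,0),u+70,max(v-70,0),v+70),21,np.array([461.,15.])); print(g)
print("floor",np.nanmedian(X[:100,200:400,2]))
z=np.load("pics/top0.npz"); X=cloud("top",z["d"],T_cam("top"))
g,m,*_=bowl(X,(280,340,225,265),21,np.array([461.,15.])); print(g)
E
```

```text
clock: 15.3
eef_pos: [440.2, 30.3, 223.7]
eef_rot: [3.115, 0.155, 1.773]
wrist_force: [-0.1, -0.6, -0.3]
finger_gap: 92.0
finger_force: 0.0
clock: 15.6
eef_pos: [439.6, 29.0, 224.4]
eef_rot: [3.11, 0.154, 1.762]
wrist_force: [-0.5, -0.4, 0.5]
finger_gap: 91.9
finger_force: 0.0
[[-1.9000e-01  9.8000e-01  6.0000e-02  4.3956e+02]
 [ 9.7000e-01  1.9000e-01 -1.5000e-01  2.8820e+01]
 [-1.5000e-01  3.0000e-02 -9.9000e-01  2.2469e+02]] [ 0.07  0.01  1.82 -0.16  1.27 -0.08]
[[331.63154546 160.24838791]]
h,r [22.2 19.7] rms 20.85 ridge t [-46.8 -45.6  43.2  46.1] dir [ 0.2653 -0.9642]
[(-59, 39), (-57, 24), (-55, 15), (-53, 17), (-51, 33), (-49, 25), (-47, 105), (-45, 39), (-43, 39), (-41, 39), (-39, 36), (-37, 39), (-35, 36), (-33, 38), (-31, 37), (-29, 36), (-27, 34), (-25, 36), (-23, 34), (-21, 32), (-19, 35), (-17, 32), (-15, 39), (-13, 34), (-11, 33), (-9, 35), (-7, 28), (-5, 37), (-3, 32), (-1, 31), (1, 34), (3, 35), (5, 36), (7, 34), (9, 52), (11, 38), (13, 37), (15, 32), (17, 34), (19, 30), (21, 30), (23, 30), (25, 24), (27, 33), (29, 28), (31, 32), (33, 22), (35, 33), (37, 29), (39, 30), (41, 29), (43, 24), (45, 12)]
collar o [-20.1  19.6]
[462.40234223  15.34686879]
floor 1.5057415426062448
h,r [22.5 19.1] rms 33.4 ridge t [-45.8 -45.1  43.   44.8] dir [ 0.2602 -0.9656]
[(-59, 3), (-57, 4), (-55, 3), (-53, 3), (-51, 3), (-49, 3), (-47, 4), (-45, 6), (-43, 5), (-41, 6), (-39, 5), (-37, 6), (-35, 6), (-33, 5), (-31, 6), (-29, 6), (-27, 4), (-25, 5), (-23, 6), (-21, 5), (-19, 6), (-17, 5), (-15, 6), (-13, 5), (-11, 5), (-9, 6), (-7, 7), (-5, 4), (-3, 5), (-1, 6), (1, 6), (3, 5), (5, 4), (7, 4), (9, 6), (11, 6), (13, 7), (15, 6), (17, 5), (19, 7), (21, 6), (23, 6), (25, 6), (27, 5), (29, 5), (31, 6), (33, 6), (35, 5), (37, 5), (39, 6), (41, 6), (43, 5), (45, 1)]
collar o [-20.1  20.7]
[461.53722599  15.13268247]
```

View pics/w8.png

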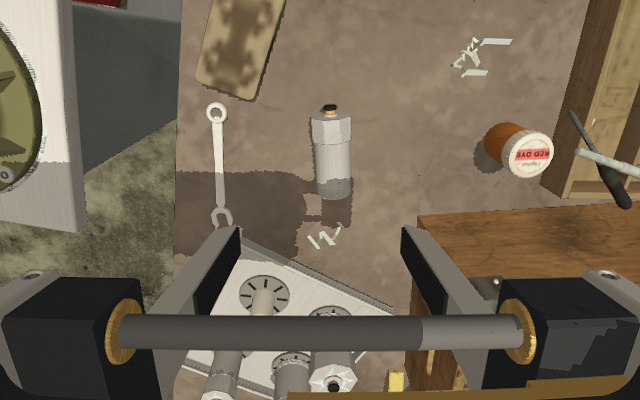

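The narrow bowl lies at (331,160), closed end and valve at (330,108), mouth at about (333,195), and the jar stands clear at (520,150). The fit gives length 92, half-width 20 and axis height 22, which agrees with the sheet.

```bash
python3 pre.py 453.4 48.1 24 .2653 -.9642 80
```

```text
d [ 78.6   9.6 143.8] rv [-0.001 -0.542 -0.08 ]
```

Scaled: 143.8 mm is 0.1438, 115 mm is 0.115, -0.542 rad is -0.1355.

```bash
echo '[[[0.016, 0.002, 0.02, 0, -0.0275, -0.004], [0.032, 0.004, 0.05, 0, -0.055, -0.008], [0.048, 0.006, 0.08, 0, -0.0825, -0.012], [0.064, 0.008, 0.115, 0, -0.11, -0.016], [0.0786, 0.0096, 0.1438, 0, -0.1355, -0.02]]]' | python3 nudge.py 84; echo '[[[0, 0, 0, 0, 0, 0], [0, 0, 0, 0, 0, 0], [0, 0, 0, 0, 0, 0]]]' | python3 nudge.py; python3 pre.py 453.4 48.1 24 .2653 -.9642 0
```

```text
clock: 16.15
eef_pos: [442.6, 86.3, 69.8]
eef_rot: [3.141, 0.702, 1.841]
wrist_force: [0.4, 0.2, -0.5]
finger_gap: 83.8
finger_force: 0.0
clock: 16.45
eef_pos: [443.7, 85.6, 72.8]
eef_rot: [3.139, 0.697, 1.838]
wrist_force: [-0.5, -0.3, 0.3]
finger_gap: 84.1
finger_force: 0.0
d [ 1.7 -0.7 81.1] rv [ 0.001 -0.001 -0.001]
```

Scaled: 81 mm is 0.081, 72 mm is 0.072.

```bash
echo '[[[0.001, -0.0007, 0.03, 0, 0, 0], [0.0017, -0.0007, 0.055, 0, 0, 0], [0.0017, -0.0007, 0.072, 0, 0, 0], [0.0017, -0.0007, 0.081, 0, 0, 0], [0.0017, -0.0007, 0.081, 0, 0, 0]]]' | python3 nudge.py; python3 pre.py 453.4 48.1 24 .2653 -.9642 0;  echo '[[[0, 0, 0, 0, 0, 0], [0, 0, 0, 0, 0, 0], [0, 0, 0, 0, 0, 0], [0, 0, 0, 0, 0, 0], [0, 0, 0, 0, 0, 0]]]' | python3 nudge.py 25 30; echo '[[[0, 0, 0, 0, 0, 0], [0, 0, 0, 0, 0, 0], [0, 0, 0, 0, 0, 0]]]' | python3 nudge.py 25 45;python3 pre.py 453.4 48.1 24 .2653 -.9642 0
python3 - <<'E'
from h import *
T=T_tool(); m=np.array([.2653,-.9642]); o=np.array([462.4,15.35])-47*m
print("org, mouth in tool",[ (T[:3,:3].T@(np.append(q,21)-T[:3,3])).round(1) for q in (o,o+92*m)], manip.read_state()["joints"].round(2))
E
```

```text
clock: 16.95
eef_pos: [456.1, 35.7, 8.9]
eef_rot: [3.141, 0.699, 1.839]
wrist_force: [-0.7, 0.4, -0.1]
finger_gap: 83.9
finger_force: 0.0
d [ 0.   0.7 -0.9] rv [-0.     0.001 -0.001]
clock: 17.45
eef_pos: [455.6, 36.8, 8.0]
eef_rot: [-3.139, 0.7, 1.843]
wrist_force: [0.2, 1.0, 0.0]
finger_gap: 47.5
finger_force: 0.0
clock: 17.75
eef_pos: [455.7, 36.7, 8.0]
eef_rot: [-3.139, 0.7, 1.843]
wrist_force: [0.4, 2.0, 1.8]
finger_gap: 42.2
finger_force: 45.0
d [-1.4  0.8 -1. ] rv [-0.     0.002  0.003]
org, mouth in tool [array([ 10.5,   0.8, -25.9]), array([-59.9,   0.7,  33.4])] [ 0.38  0.52  1.95 -0.87  0.99  0.73]
```

Scaled: -115 mm is -0.115, -107 mm is -0.107.

```bash
echo '[[[-0.013, 0, -0.015, 0, 0, 0], [-0.039, 0, -0.046, 0, 0, 0], [-0.065, 0, -0.077, 0, 0, 0], [-0.09, 0, -0.107, 0, 0, 0], [-0.096, 0, -0.115, 0, 0, 0]]]' | python3 nudge.py; python3 tov.py 440 30 240 .2653 -.9642 80 1
```

```text
clock: 18.25
eef_pos: [456.6, 37.6, 161.2]
eef_rot: [3.137, 0.699, 1.838]
wrist_force: [0.5, 0.4, -1.4]
finger_gap: 41.5
finger_force: 45.0
d [-53. -18. -59.] rv [0.004 0.525 0.   ] full 0.52 [ 0.38  0.23  1.89 -0.75  1.23  0.45]
```

Scaled: -59 mm is -0.059, -53 mm is -0.053, 0.525 rad is 0.1313.

```bash
echo '[[[-0.013, -0.004, -0.015, 0, 0.0325, 0], [-0.026, -0.009, -0.03, 0, 0.065, 0], [-0.04, -0.013, -0.045, 0, 0.0975, 0], [-0.053, -0.018, -0.059, 0, 0.1313, 0]]]' | python3 nudge.py; for a in -5 -20; do python3 mid.py 410 -50 250 $a 0.3; done
```

```text
clock: 18.65
eef_pos: [439.0, 30.3, 237.7]
eef_rot: [-3.141, 0.17, 1.842]
wrist_force: [-0.4, 0.6, -2.2]
finger_gap: 41.9
finger_force: 45.0
d [-71. -50.  -0.] rv [-0.206  0.206  0.561] full 2.11 [ 0.09  0.01  1.79 -0.17  1.32 -0.14]
d [-71. -50.  -0.] rv [-0.233  0.173  0.635] full 2.33 [ 0.09  0.01  1.79 -0.17  1.32 -0.14]
```

Scaled: -71 mm is -0.071, -57 mm is -0.057, 0.561 rad is 0.1403.

```bash
echo '[[[-0.014, -0.01, 0, -0.0103, 0.0103, 0.028], [-0.028, -0.02, 0, -0.0205, 0.0205, 0.056], [-0.043, -0.03, 0, -0.031, 0.031, 0.0843], [-0.057, -0.04, 0, -0.0413, 0.0413, 0.1125], [-0.071, -0.05, 0, -0.0515, 0.0515, 0.1403]]]' | python3 nudge.py; python3 mid.py 415 -110 245 -5 0.47
```

```text
clock: 19.15
eef_pos: [409.1, -51.4, 248.7]
eef_rot: [2.911, -0.102, 1.305]
wrist_force: [0.6, -0.1, -1.3]
finger_gap: 41.2
finger_force: 45.0
d [-55.  21.   3.] rv [-0.223  0.228  0.614] full 1.47 [-0.28 -0.2   1.97  0.11  1.15 -0.04]
```

Scaled: -55 mm is -0.055, -44 mm is -0.044, 0.614 rad is 0.1535.

```bash
echo '[[[-0.011, 0.004, 0.001, -0.0113, 0.0113, 0.0308], [-0.022, 0.008, 0.001, -0.0223, 0.0228, 0.0615], [-0.033, 0.012, 0.002, -0.0335, 0.034, 0.092], [-0.044, 0.017, 0.002, -0.0445, 0.0455, 0.1228], [-0.055, 0.021, 0.003, -0.0558, 0.057, 0.1535]]]' | python3 nudge.py; python3 mid.py 425 -180 225 -5 1
```

```text
clock: 19.65
eef_pos: [415.6, -109.9, 245.0]
eef_rot: [2.85, -0.492, 0.749]
wrist_force: [-0.3, 0.1, -1.2]
finger_gap: 41.6
finger_force: 45.0
d [-45.  56.  15.] rv [-0.252  0.257  0.691] full 0.78 [-0.58 -0.28  2.12  0.48  0.94  0.1 ]
```

Scaled: 56 mm is 0.056, -45 mm is -0.045, 0.63 rad is 0.1575.

```bash
echo '[[[-0.009, 0.011, 0.003, -0.0115, 0.0118, 0.0315], [-0.018, 0.022, 0.006, -0.023, 0.0235, 0.063], [-0.027, 0.034, 0.009, -0.0345, 0.0353, 0.0945], [-0.036, 0.045, 0.012, -0.046, 0.047, 0.126], [-0.045, 0.056, 0.015, -0.0575, 0.0588, 0.1575]]]' | python3 nudge.py
python3 - <<'E'
from h import *
print(manip.read_state()["joints"].round(2))
for az in (-5,-10): place([412.5,-208.5,115],az,[-59.9,.4,33.4])
E
```

```text
clock: 20.15
eef_pos: [425.5, -180.0, 225.0]
eef_rot: [3.094, -0.849, 0.005]
wrist_force: [0.6, -0.8, -0.6]
finger_gap: 41.6
finger_force: 45.0
[-0.78 -0.27  2.27  0.94  0.66  0.17]
d [-32.2  27.9  29.4] rv [-0.022  0.022  0.061]
d [-32.3  29.   29.3] rv [-0.089  0.021  0.117]
```

Scaled: -32 mm is -0.032, 29.4 mm is 0.0294, 0.061 rad is 0.0153.

```bash
echo '[[[-0.003, 0.01, 0.002, -0.0025, 0.0025, 0.0075], [-0.006, 0.02, 0.005, -0.0055, 0.0055, 0.0153], [-0.016, 0.028, 0.014, -0.0055, 0.0055, 0.0153], [-0.025, 0.028, 0.022, -0.0055, 0.0055, 0.0153], [-0.032, 0.028, 0.0294, -0.0055, 0.0055, 0.0153]]]' | python3 nudge.py; echo '[[[0, 0, 0, 0, 0, 0], [0, 0, 0, 0, 0, 0], [0, 0, 0, 0, 0, 0]]]' | python3 nudge.py
python3 - <<'E'
from h import *
print(manip.read_state()["joints"].round(2))
place([412.5,-208.5,115],-5,[-59.9,.4,33.4])
ps,d,T=shoot("scene","s9"); pt,_,_=shoot("top","t9")
S,Tt=T_cam("scene"),T_cam("top")
for X in ([412.5,-209.5,218],[515.9,-247.6,119]):
    a,b=dark(ps,project("scene",X,S)[0]),dark(pt,project("top",X,Tt)[0]); print(a,b,*tri([("scene",a),("top",b)]))
X=cloud("scene",d,T).reshape(-1,3)
P=X[(np.hypot(X[:,0]-413,X[:,1]+209)<26)&(X[:,2]>121)&(X[:,2]<177)]
f=lambda q:np.hypot(P[:,0]-q[0]-q[2]*(P[:,2]-149),P[:,1]-q[1]-q[3]*(P[:,2]-149))-20
print(len(P),least_squares(f,[413,-209,0,0],loss='soft_l1').x.round(3))
ims=[cv2.resize(c,(400,300),interpolation=cv2.INTER_CUBIC) for c in (ps[180:300,240:400],pt[180:300,350:510])]
cv2.imwrite("pics/c9.png",np.hstack(ims)[...,::-1])
E
```

```text
clock: 20.65
eef_pos: [425.7, -208.7, 182.1]
eef_rot: [3.139, -0.87, -0.08]
wrist_force: [0.1, -0.3, -1.5]
finger_gap: 41.5
finger_force: 45.0
clock: 20.95
eef_pos: [426.4, -208.8, 184.2]
eef_rot: [3.136, -0.873, -0.077]
wrist_force: [-0.3, 0.0, -0.3]
finger_gap: 41.7
finger_force: 45.0
[-0.84 -0.14  2.3   1.17  0.61 -0.07]
d [-2.   0.5  0.5] rv [-0.002  0.     0.007]
[300.06763285 208.68115942] [399.         266.33333333] [ 413.9 -212.   220.8] [0.7, 0.7]
[340.28148148 235.        ] [406.  223.5] [ 515.5 -246.4  117. ] [1.3, 1.3]
218 [ 4.13378e+02 -2.08702e+02  1.00000e-03 -1.00000e-03]
```

View pics/c9.png

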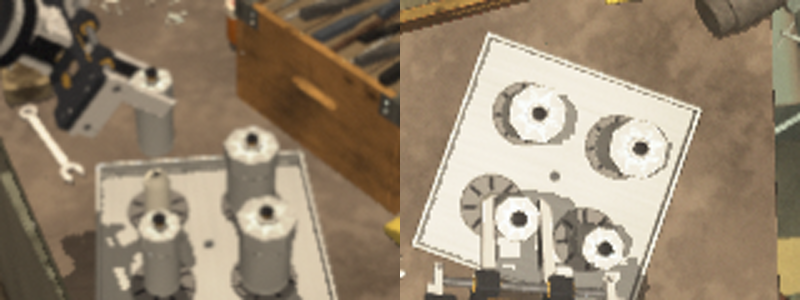

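The scene crop shows the wide bowl fully down on its post (top at (252,138)). The narrow one hangs above the thin post (valve at (152,75), post at (155,185)). I'll refine the valve position with a tighter window.

```bash
python3 - <<'E'
from h import *
ps=np.load("pics/s9.npz")["p"]; pt=np.load("pics/t9.npz")["p"]
for nm,c,e in (("held",(300.6,209.8),(397.4,267.4)),("wide",(340.6,235.6),(405.6,225.6)),("dw",(346.4,264.4),(446,239.2))):
    a=dark(ps,c,3,110);a=dark(ps,a,3,110); b=dark(pt,e,3,110); b=dark(pt,b,3,110); print(nm,a,b,*tri([("scene",a),("top",b)]))
E
python3 w.py 0.5 1.5 -50
```

```text
held [300.05247813 208.68658892] [397.48208955 267.07014925] [ 413.3 -209.2  218.9] [0.7, 0.7]
wide [340.35508637 235.14011516] [405.48148148 224.74074074] [ 514.  -245.9  116.4] [0.5, 0.5]
dw [346.356 264.336] [446.04702194 238.64576803] [ 477.4 -349.6  116.3] [0.5, 0.5]
d [-38.1  -1.7  32.4] per 10 down [-7.66 -0.04  6.43]
[-0.84 -0.14  2.3   1.17  0.61 -0.07] [ 426.4 -208.8  184.4] [ 1.  -0.4 -1.4]
```

```bash
python3 w.py -1.3 0.8 -36;python3 w.py -1.3 0.8 -50
```

```text
d [-28.5  -0.8  22.1] per 10 down [-7.66 -0.04  6.43]
[-0.84 -0.14  2.3   1.17  0.61 -0.07] [ 426.4 -208.8  184.4] [ 1.  -0.4 -1.4]
d [-39.2  -0.9  31.1] per 10 down [-7.66 -0.04  6.43]
[-0.84 -0.14  2.3   1.17  0.61 -0.07] [ 426.4 -208.8  184.4] [ 1.  -0.4 -1.4]
```

```bash
echo '[[[-0.009, -0.0008, 0.006, 0, 0, 0], [-0.019, -0.0008, 0.014, 0, 0, 0], [-0.0285, -0.0008, 0.022, 0, 0, 0], [-0.034, -0.0009, 0.0266, 0, 0, 0], [-0.039, -0.0009, 0.031, 0, 0, 0]]]' | python3 nudge.py; echo '[[[0, 0, 0, 0, 0, 0], [0, 0, 0, 0, 0, 0]]]' | python3 nudge.py; python3 w.py 0 0 -20;  echo '[[[-0.004, 0, 0.0032, 0, 0, 0], [-0.008, 0, 0.0064, 0, 0, 0], [-0.0115, 0, 0.0096, 0, 0, 0], [-0.0153, 0, 0.0128, 0, 0, 0], [-0.0153, 0, 0.0128, 0, 0, 0]]]' | python3 nudge.py; python3 w.py 0 0 -25
python3 - <<'E'
from h import *
place([411.8,-208.2,45],-5,[-59.9,.4,33.4])
E
```

```text
clock: 21.55
eef_pos: [425.1, -208.0, 134.0]
eef_rot: [3.136, -0.873, -0.077]
wrist_force: [-0.1, -0.1, -0.6]
finger_gap: 41.6
finger_force: 45.0
clock: 21.75
eef_pos: [425.2, -208.0, 134.5]
eef_rot: [3.136, -0.873, -0.077]
wrist_force: [0.5, -0.2, -0.5]
finger_gap: 41.6
finger_force: 45.0
d [-15.3  -0.1  12.9] per 10 down [-7.66 -0.04  6.43]
[-0.84 -0.02  2.35  1.41  0.56 -0.36] [ 425.2 -208.   134.5] [ 0.5 -0.2 -0.5]
clock: 22.25
eef_pos: [425.1, -208.0, 114.3]
eef_rot: [3.136, -0.873, -0.077]
wrist_force: [-1.0, -0.7, -1.9]
finger_gap: 41.8
finger_force: 45.0
d [-19.1  -0.1  16.1] per 10 down [-7.66 -0.03  6.43]
[-0.84  0.03  2.36  1.52  0.56 -0.49] [ 425.1 -208.   114.3] [-1.  -0.7 -1.9]
d [-1.7  0.9  1. ] rv [-0.003  0.     0.007]
```

Inserted with no force. On down to the foot.

Scaled: -20 mm is -0.02, 16.8 mm is 0.0168.

```bash
echo '[[[-0.005, 0, 0.0042, 0, 0, 0], [-0.01, 0, 0.0084, 0, 0, 0], [-0.015, 0, 0.0126, 0, 0, 0], [-0.02, 0, 0.0168, 0, 0, 0], [-0.02, 0, 0.0168, 0, 0, 0]]]' | python3 nudge.py; echo '[[[-0.0008, 0, 0.0006, 0, 0, 0], [-0.0015, 0, 0.0013, 0, 0, 0], [-0.0015, 0, 0.0013, 0, 0, 0]]]' | python3 nudge.py;echo '[[[-0.0008, 0, 0.0006, 0, 0, 0], [-0.0015, 0, 0.0013, 0, 0, 0], [-0.0015, 0, 0.0013, 0, 0, 0]]]' | python3 nudge.py
```

```text
clock: 22.75
eef_pos: [425.0, -208.1, 88.0]
eef_rot: [3.137, -0.872, -0.077]
wrist_force: [-0.6, 0.3, -0.2]
finger_gap: 41.8
finger_force: 45.0
clock: 23.05
eef_pos: [425.2, -208.2, 86.4]
eef_rot: [3.136, -0.873, -0.077]
wrist_force: [0.2, -0.3, -1.3]
finger_gap: 41.8
finger_force: 45.0
clock: 23.35
eef_pos: [425.1, -208.1, 84.0]
eef_rot: [3.136, -0.872, -0.077]
wrist_force: [0.9, -0.2, -0.8]
finger_gap: 41.4
finger_force: 45.0
```

Scaled: -1.5 mm is -0.0015, 1.3 mm is 0.0013.

```bash
echo '[[[-0.0008, 0, 0.0006, 0, 0, 0], [-0.0015, 0, 0.0013, 0, 0, 0], [-0.0015, 0, 0.0013, 0, 0, 0]]]' | python3 nudge.py;echo '[[[-0.0008, 0, 0.0006, 0, 0, 0], [-0.0008, 0, 0.0006, 0, 0, 0]]]' | python3 nudge.py
```

```text
clock: 23.65
eef_pos: [425.6, -208.4, 82.9]
eef_rot: [3.136, -0.874, -0.077]
wrist_force: [-4.3, 0.1, 9.1]
finger_gap: 41.8
finger_force: 45.0
clock: 23.85
eef_pos: [425.9, -208.8, 82.6]
eef_rot: [3.135, -0.876, -0.076]
wrist_force: [-7.4, -0.2, 17.3]
finger_gap: 41.6
finger_force: 45.0
```

Scaled: 1.2 mm is 0.0012, -1 mm is -0.001.

```bash
echo '[[[0.0006, 0, -0.0005, 0, 0, 0], [0.0012, 0, -0.001, 0, 0, 0], [0.0012, 0, -0.001, 0, 0, 0]]]' | python3 nudge.py - 10; echo '[[[0, 0, 0, 0, 0, 0], [0, 0, 0, 0, 0, 0], [0, 0, 0, 0, 0, 0], [0, 0, 0, 0, 0, 0], [0, 0, 0, 0, 0, 0]]]' | python3 nudge.py 80; echo '[[[0, 0, -0.015, 0, 0, 0], [0, 0, -0.045, 0, 0, 0], [0, 0, -0.08, 0, 0, 0], [0, 0, -0.115, 0, 0, 0], [0, 0, -0.13, 0, 0, 0]]]' | python3 nudge.py; echo '[[[0, -0.04, -0.01, 0, 0, 0], [0, -0.08, -0.02, 0, 0, 0], [0, -0.12, -0.02, 0, 0, 0], [0, -0.12, -0.02, 0, 0, 0]]]' | python3 nudge.py
python3 - <<'E'
from h import *
ps,d,T=shoot("scene","s10"); pt,dt,Tt=shoot("top","t10")
for nm,c,Xc in (("scene",d,T),("top",dt,Tt)):
    X=cloud(nm,c,Xc).reshape(-1,3)
    for q,r in(((412,-208),26),((514,-247),34),((477,-350),34),((374,-312),26)):
        k=np.hypot(*(X[:,:2]-q).T)<r; P=X[k&(X[:,2]>104)&(X[:,2]<112)]; print(nm,q,P.mean(0).round(1),len(P))
ims=[cv2.resize(c,(400,300),interpolation=cv2.INTER_CUBIC) for c in (ps[180:300,240:400],pt[180:300,350:510])]
cv2.imwrite("pics/c10.png",np.hstack(ims)[...,::-1]); print(manip.read_state()["wrist_force"].round(1))
E
```

```text
clock: 24.15
eef_pos: [425.0, -208.0, 82.6]
eef_rot: [3.136, -0.872, -0.077]
wrist_force: [-0.3, -0.2, 1.2]
finger_gap: 41.9
finger_force: 10.0
clock: 24.65
eef_pos: [425.1, -208.1, 82.7]
eef_rot: [3.136, -0.873, -0.077]
wrist_force: [0.6, -0.3, 0.0]
finger_gap: 78.0
finger_force: 0.0
clock: 25.15
eef_pos: [324.5, -199.8, 167.5]
eef_rot: [3.133, -0.872, -0.075]
wrist_force: [-0.3, -1.2, -0.3]
finger_gap: 79.7
finger_force: 0.0
clock: 25.55
eef_pos: [346.2, -91.3, 209.7]
eef_rot: [-3.141, -0.848, -0.075]
wrist_force: [0.2, -0.5, 0.1]
finger_gap: 80.1
finger_force: 0.0
scene (412, -208) [ 410.2 -212.1  106.7] 104
scene (514, -247) [ 512.1 -247.6  106.8] 230
scene (477, -350) [ 475.5 -352.2  107.8] 291
scene (374, -312) [ 373.3 -314.7  107.9] 142
top (412, -208) [ 410.8 -206.9  107.1] 170
top (514, -247) [ 513.2 -244.1  107.3] 328
top (477, -350) [ 475.6 -348.5  107.4] 318
top (374, -312) [ 373.  -309.2  107.2] 158
[ 0.4 -0.9  0.1]
```

View pics/c10.png

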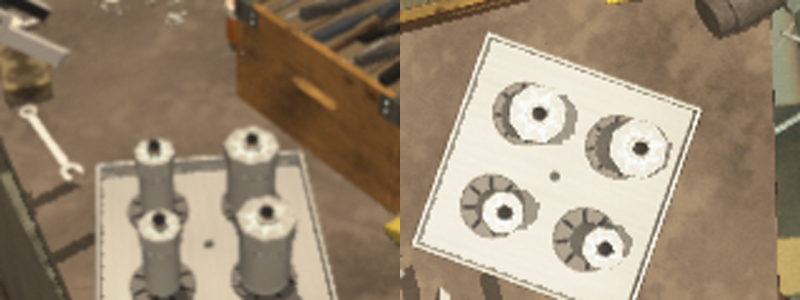

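All four bowls stand upright, with their closed ends 107 mm up as they must be: the new ones at scene crop (155,150) and (250,140), the drying ones where they were. Handing in.

```bash
python3 -c "
from cell import manip, eyes, ticket
print(ticket.sign_off())"
```

```text
the job is handed in; nothing more can be done
None
```

Both bowls are mouth down and fully down on their matching free posts (closed ends measured about 107 mm up), the drying bowls stand where they were, the arm never came near the gauge or the jar, and the job is handed in with no verdict returned.

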